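Unfold the stage crank and wind the dish under the magnifier

TASK

On the specimen stage, swing the folded crank handle up until it stands fully upright, and only then crank it counter-clockwise (seen from above) to its stop, so that the dish rides under the magnifier. Leave the handle standing upright, let go, and do not turn the handwheel on the separate small grey box.

Things in the scene. Friction and masses are not known exactly. Their poses are not given: they have to be found in the camera images.
- stage: Fixed grey gearbox 90x90x60 mm, crank on top; a rail 90 wide runs from it to 320 mm along stage +y, with a dish (top 43 up) and a lens at 250 (top 110 up). Origin: on the bench under the crank's vertical axis, z up. Crank arm: flat bar 16 wide, top 80 above the bench, along stage -x at crank 0. The handle's hinge pin, level and square to the arm, is 75 mm from the axis, 94 above the bench.
- handle (a joint): Folding handle: 10 mm rod with a black 24 mm ball, ball centre 62 mm from the hinge pin. 0 = folded flat back over the arm (ball centre 13 mm from the crank axis, 94 above the bench, 2 mm clear of the arm); grows as the ball swings up and outward; 1.571 rad = upright, at its stop (ball 75 from the axis, 156 up). Starts at 0 to 0.25. Stiff hinge (0.06 N m), stays where left, no latch.
- crank (a joint): Crank arm angle about the vertical axis through the stage's origin. 0 at the start, grows counter-clockwise from above, 1.6 rad at its stop (arm about along stage -y, dish under the lens). Friction 0.15 N m (2 N at the handle); stays where left. Moves the dish 60 mm per rad along stage +y.
- handwheel (a joint): Bystander: 84 mm solid metal handwheel with a fixed upright 22 mm ball knob, on a separate grey box 100x100x45 mm without rail; top of the knob 102 mm above the bench. 0 at the start; turns easily either way.

How it is judged:
By the outcome, as a careful person would: the job done as asked, in the order asked, and still so for the second after the job is handed in, with the robot touching nothing.
It also fails if it takes over 40 s, if anything falls off the work surface, if the arm or the gripper's body presses on something with over 40 N, if the wrist force passes 120 N, or if a joint passes its speed limit or range.

ROBOT

A 6-joint arm with a two-finger parallel gripper is mounted at the origin on the work surface. World frame = base frame: x ahead of the robot, y to its left, z up, the work surface at z = 0. Lengths are in m, angles in degrees, forces in N, time in s.
With the tool pointing down it reaches from about 0.375 to 0.9 m from the base axis. Payload 3.1 kg.
Tool frame: the origin (TCP) lies between the finger pads; the fingertips stand bot.tip_extent ahead of it and the grasp point (between the pads) lies 2 mm behind it (bot.tip_extent is the distance from the TCP to the fingertips, in m); z points along the fingers, y is the direction in which the jaws open and shut (so a half turn about z gives the same grasp; the last joint's range is limited). The gripper opens to 87 mm and grips with 3 to 60 N. Pads are 19 mm wide; open, the fingers measure 117 mm over their backs; the gripper's body (75 mm by 190 mm) begins 51 mm behind the grasp point.
Start: joints at [55.434, 30.224, 82.088, -0, 67.689, -10.227], TCP at [0.258, 0.569, 0.21] pointing down, gripper open.
Joint ranges: [-176.69, 176.69], [-43.24, 126.21], [12.49, 139.97], [-82, 262], [0, 151.66], [-163.58, 163.58]. Speed limits (degrees/s): [159.86, 159.86, 180, 180, 180, 180].

INTERFACE

Orientations are given as a 3x3 rotation matrix whose columns are the frame's x, y, z axes.
In Python, from rig import bot, imaging, recognise, masks_of, mark_of gives the robot as it stands.
- The arm moves only by the tool send_rows, never from a script. Its argument "plan" is a list that holds one entry, the list of rows, each a list of 5 numbers: the shift along the world's x, y, z normalised to -1 to 1, where 1 is 0.03 m, then the turn about the world's z normalised to -1 to 1, where 1 is 0.1 rad, then the closure, from -1 (fully open) to 1 (shut). A call has 1 to 20 rows; each row shifts and turns the commanded pose from where the row before left it; what a row does not reach is not made up. A row lasts 1/10 s, in which the tool goes at most 50 mm and 8.59 degrees, less where a joint would pass 70% of its speed; a pose out of reach is approached as far as the arm can. A call with a number of a shift or a turn outside -1 to 1 is refused whole. A call with a gripper value outside its range is refused whole. The fingers move at their own pace and stop on an object; the grip force is fixed at half the most. Time passes only in rows, so rows that do not move let the fingers close. It gives the time, the measured TCP pose, the force and the opening at its end, in the units of the state.
- bot.read_state(): the state, without advancing time (a new reading comes with each control period).
- imaging.capture(name): name is "side" or "top"; returns a dict with "img" (400x640x3 uint8, blue, green, red), "mtx" (3x3 intrinsics, pixels), "pose" (4x4, takes a point from camera to world coordinates). Camera axes: x right, y down, z forward; pixel columns grow to the right and rows downward; lengths in m; the calibration is good to about 2 mm. A picture is of the moment at which its call begins. There is no depth.
- bot.hand_in(): hands the job in, once; it reports no verdict.
Trained networks look in the newest picture that a camera, given by its name, has taken for a name from the list of things; names that differ only in an ending like _2 or _b are one class to them, and where a whole thing is asked for, a point or a joint stands for the part that bears it (a point fixed in the world has none). Each returns a list of dicts, best first, with "conf" (0 to 1); they miss things now and then, are a little off and sometimes report something else, mostly with a low value. They report only what shows in the picture. A call takes as long as a camera call.
- recognise(camera, target): "at" ([x, y, z] in m, in world coordinates, good to about 4 mm: the middle of the surface that is visible of it).
- masks_of(camera, target): "region" (400x640 bool, what is visible of it).
- mark_of(camera, target): "at" ([x, y, z] in m, in world coordinates, good to about 4 mm: a listed point, or the origin of a listed thing).
The state is a dict: "time_s": time; "joint_positions": joint angles; "qvel": joint speeds; "tau": joint torques, N m; "position": TCP position; "tcp_rot": TCP orientation; "force": force on the tool from outside, world axes, zero at the start; "moment": the same for the moment, N m; "opening": opening from 0.0 (shut) to 1.0 (fully open).
Only numpy, scipy, OpenCV 4.12 (cv2) and the standard library are available. Lean on these libraries where they do the work, as an engineer would, in place of code of your own. Each camera call takes 0.05 s, during which the arm holds its last target.

## Working session

There is one attempt and no reset: what is moved stays moved. The work goes in short steps, Python scripts to look and compute and a tool call to move; the robot and the scene stay as the last step left them, time stands still between calls to the robot, and variables do not carry over. Pictures are saved under pics/ and viewed, and the job is handed in when it is done.

Besides the shell and the picture viewer there is one more tool, called after "Emit:" as name([rows], argument=value, ...), one row to a line, values as JSON. send_rows: Moves the arm, as the interface text tells. Its arguments: {"type":"object","properties":{"plan":{"type":"array"}},"required":["plan"]}

```bash
mkdir -p pics; ls; python3 - <<'E'
from rig import bot, imaging, recognise, masks_of, mark_of
import cv2
s=bot.read_state();print(s, bot.tip_extent)
for c in("side","top"):
    d=imaging.capture(c);cv2.imwrite(f"pics/{c}0.png",d["img"]);print(d["pose"].round(3).tolist(),d["mtx"].tolist())
    for t in("stage","handle","crank","handwheel"):
        print(c,t,[(r["conf"],r["at"]) for r in recognise(c,t)],[(r["conf"],r["at"]) for r in mark_of(c,t)])
E
```

```text
pics
{'time_s': 0.0, 'joint_positions': array([ 5.54335638e+01,  3.02775939e+01,  8.21549927e+01,  1.34691473e-03,
        6.76892081e+01, -1.02267171e+01]), 'qvel': array([ 0.00539769,  0.02500618, -0.04521876, -0.05043309,  0.11999449,
       -0.03027996]), 'tau': array([-4.73796626e-04, -4.40047967e+01, -1.76590294e+01,  6.33142982e-02,
        5.82370616e-02, -1.67531516e-04]), 'position': array([0.25712397, 0.56884459, 0.20939411]), 'tcp_rot': array([[-9.11113852e-01,  4.12152946e-01, -1.22395937e-03],
       [ 4.12154571e-01,  9.11112281e-01, -1.73812335e-03],
       [ 3.98791749e-04, -2.08808871e-03, -9.99997740e-01]]), 'force': array([0.6011339 , 0.87492662, 0.01619836]), 'moment': array([ 0.03975372, -0.01280829, -0.00938349]), 'opening': 0.9990593329291688} 0.017
[[0.937, -0.223, 0.27, 0.339], [-0.35, -0.62, 0.703, -0.735], [0.01, -0.753, -0.658, 0.568], [0.0, 0.0, 0.0, 1.0]] [[397.1581750386106, 0.0, 320.775700296252], [0.0, 397.1581750386106, 198.46826263995703], [0.0, 0.0, 1.0]]
side stage [(0.94, [0.5594, 0.0298, 0.0455])] []Traceback (most recent call last):
  File "<stdin>", line 7, in <module>
ValueError: it knows: stage
```

```bash
python3 - <<'E'
from rig import bot, imaging, recognise, masks_of, mark_of
import cv2
for c in("side","top"):
    d=imaging.capture(c);cv2.imwrite(f"pics/{c}0.png",d["img"]);print(d["pose"].round(3).tolist())
    for t in("stage","handle","crank","handwheel"):
      for f in (recognise,mark_of):
        try: print(c,t,f.__name__,[(r["conf"],r["at"]) for r in f(c,t)])
        except ValueError as e: print(t,e)
E
```

```text
[[0.937, -0.223, 0.27, 0.339], [-0.35, -0.62, 0.703, -0.735], [0.01, -0.753, -0.658, 0.568], [0.0, 0.0, 0.0, 1.0]]
side stage call [(0.82, [0.5602, 0.0326, 0.0418])]
side stage call [(0.84, [0.5491, -0.0498, 0.0009])]
side handle call [(0.8, [0.5209, -0.0492, 0.0988]), (0.36, [0.5227, -0.0507, 0.085])]
handle it knows: stage
side crank call [(0.85, [0.5203, -0.0493, 0.0828])]
crank it knows: stage
side handwheel call [(0.82, [0.6818, -0.437, 0.0672])]
handwheel it knows: stage
[[0.027, -0.996, 0.088, 0.414], [-0.999, -0.026, 0.022, -0.262], [-0.019, -0.088, -0.996, 1.117], [0.0, 0.0, 0.0, 1.0]]
top stage call [(0.82, [0.5733, 0.0921, 0.0439])]
top stage call [(0.78, [0.5518, -0.0472, -0.0067])]
top handle call [(0.51, [0.5171, -0.0415, 0.0968])]
handle it knows: stage
top crank call [(0.74, [0.5184, -0.051, 0.1007])]
crank it knows: stage
top handwheel call [(0.82, [0.6828, -0.4279, 0.0653])]
handwheel it knows: stage
```

View pics/side0.png

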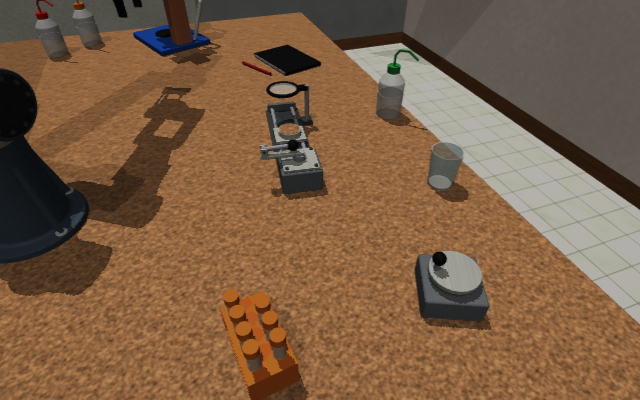

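View pics/top0.png

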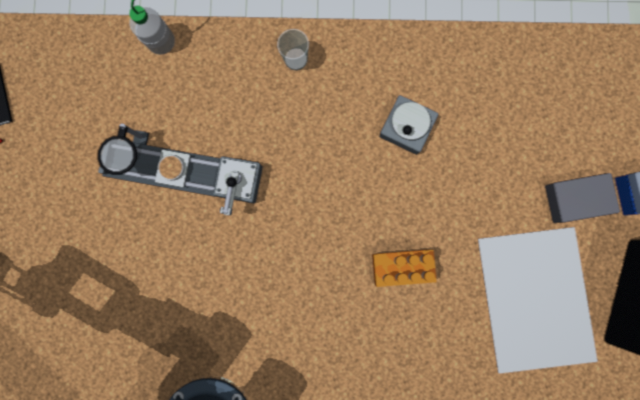

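The side view shows the stage gearbox near (300,170) with the black ball at (293,145); the top view shows it at (238,178) with the ball at (231,182) and the lens at (118,155). The handwheel is well away. Next I'll refine the stage pose with an overlay.

```bash
cat > h.py <<'E'
from rig import bot, imaging, recognise, masks_of, mark_of
import cv2, numpy as np
def proj(d,P):
    P=np.atleast_2d(P);T=np.linalg.inv(d["pose"])
    c=P@T[:3,:3].T+T[:3,3];u=c@d["mtx"].T;return u[:,:2]/u[:,2:]
def w(st,P):
    x,y,t=st;c,s=np.cos(t),np.sin(t);P=np.atleast_2d(P).astype(float)
    return P@np.array([[c,-s,0],[s,c,0],[0,0,1]]).T+[x,y,0]
def stagept(crank,handle):
    r=75-62*np.cos(handle);z=94+62*np.sin(handle)
    return np.array([-r*np.cos(crank),-r*np.sin(crank),z])/1000
def ray(d,px,z):
    v=np.linalg.inv(d["mtx"])@[px[0],px[1],1];v=d["pose"][:3,:3]@v;o=d["pose"][:3,3]
    return o+v*(z-o[2])/v[2]
def crop(img,x0,y0,x1,y1,k): return cv2.resize(img[y0:y1,x0:x1],None,fx=k,fy=k,interpolation=cv2.INTER_CUBIC)
E
python3 - <<'E'
from h import *
a=[]
D={}
for c in("side","top"):
    D[c]=imaging.capture(c)
    m=masks_of(c,"stage");print(c,[(r["conf"],r["region"].sum()) for r in m])
    D[c]["m"]=m[0]["region"]
# fit yaw by mask IoU-like using silhouette of box + rail? simple: minAreaRect of bench-level in top
cv2.imwrite("pics/t1.png",crop(D["top"]["img"],90,110,290,230,4)); cv2.imwrite("pics/s1.png",crop(D["side"]["img"],240,70,360,200,4))
for c in D: print(c,cv2.minAreaRect(np.argwhere(D[c]["m"])[:,::-1].astype(np.float32)))
E
```

```text
side [(0.83, np.int64(4148))]
top [(0.75, np.int64(7079))]
side ((286.0675964355469, 136.40541076660156), (113.59970092773438, 57.86844253540039), 80.53767395019531)
top ((177.58908081054688, 170.1595916748047), (166.60935974121094, 59.030521392822266), 15.832387924194336)
```

View pics/t1.png

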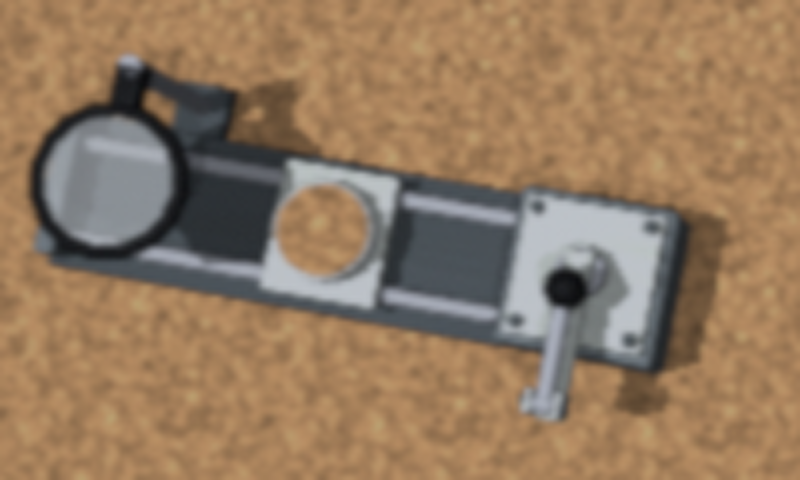

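View pics/s1.png

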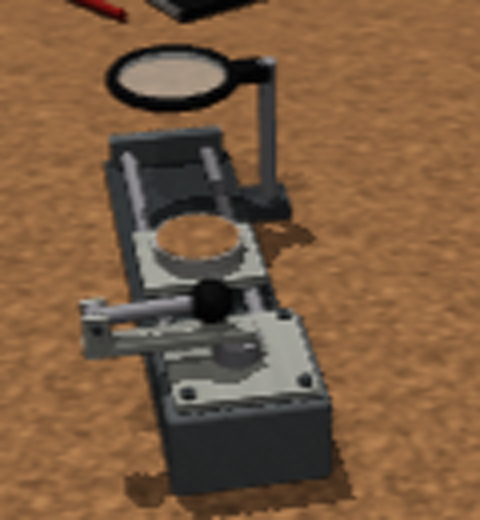

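```bash
cat > fit.py <<'E'
from h import *
from scipy.optimize import least_squares
T=imaging.capture("top");S=imaging.capture("side")
b=.045
obsT=[((686,212),(b,-b,.06)),((657,370),(-b,-b,.06)),((112,180),(0,.25,.108))]
obsS=[((172,493),(-b,-b,0)),((330,476),(b,-b,0)),((332,402),(b,-b,.06)),((165,418),(-b,-b,.06)),((170,76),(0,.25,.108))]
def res(p,full=False):
    st=p[:3];r=[]
    for px,P in obsT+[((565,287),stagept(0,p[3])),]: r.append(proj(T,w(st,P))[0]-(np.array(px)/4+[90,110]))
    for px,P in obsS+[((212,300),stagept(0,p[3])),]: r.append(proj(S,w(st,P))[0]-(np.array(px)/4+[240,70]))
    return np.array(r) if full else np.ravel(r)
f=least_squares(res,[.55,-.05,-.2,.1],loss="soft_l1");print(f.x,np.degrees(f.x[2]));print(res(f.x,True).round(1).tolist())
st=f.x[:3]
segs=[]
for z in(0,.06):
    c=[(b,-b,z),(b,b,z),(-b,b,z),(-b,-b,z)];segs+=[(c[i],c[(i+1)%4]) for i in range(4)]
segs+=[((b,b,.0),(b,.32,.0)),((-b,b,0),(-b,.32,0)),((b,.32,0),(-b,.32,0)),((0,0,.08),(-.075,0,.08)),((-.075,0,.094),stagept(0,f.x[3]))]
for n,d,cr in(("t",T,(90,110,290,230)),("s",S,(240,70,360,200))):
    im=crop(d["img"],*cr,4)
    for a,c in segs:
        q=(proj(d,w(st,[a,c]))-cr[:2])*4;cv2.line(im,*[tuple(map(int,v)) for v in q],(0,0,255),1)
    cv2.imwrite(f"pics/{n}2.png",im)
E
python3 fit.py
```

```text
[ 0.54759871 -0.05388621 -0.15086738  0.08506962] -8.644064158064028
[[-0.1, -1.3], [-0.6, -0.9], [0.1, -0.3], [1.6, -0.0], [-0.6, 2.6], [0.1, 1.7], [0.0, -1.4], [-0.4, -0.4], [-0.4, -0.7], [-1.1, -0.1]]
```

View pics/t2.png

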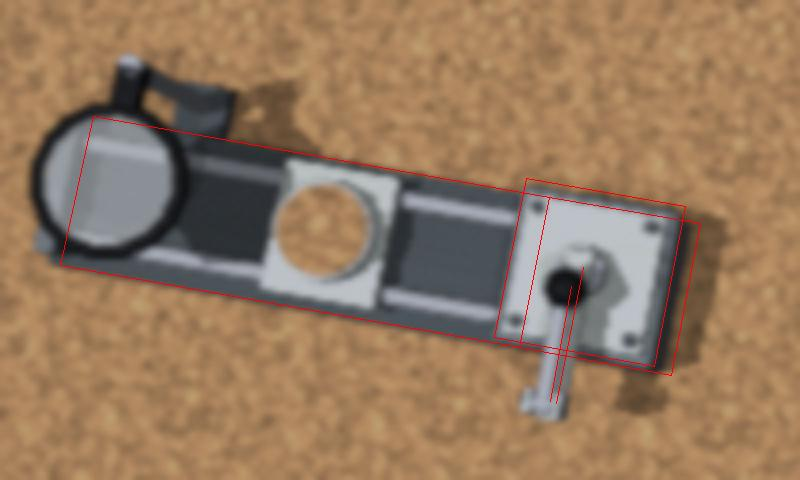

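View pics/s2.png

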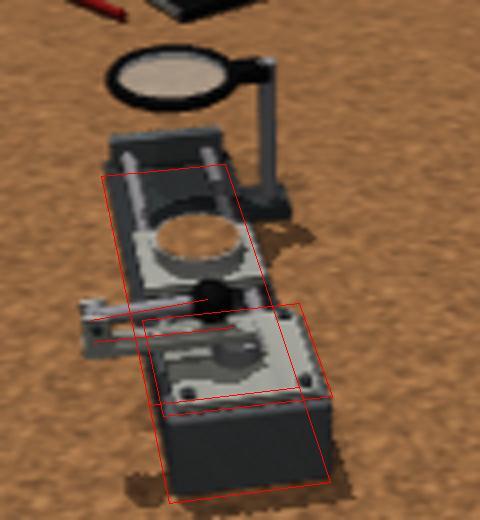

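```bash
python3 - <<'E'
s=open('fit.py').read()
s=s.replace(',((112,180),(0,.25,.108))]',',((543,400),(-.075,0,.094)),((585,263),(0,0,.082)),((527,186),(b,b,.06)),((499,333),(-b,b,.06))]')
s=s.replace(',((170,76),(0,.25,.108))]',',((90,308),(-.075,0,.094)),((238,345),(0,0,.082)),((303,308),(b,b,.06)),((107,178),(-b,.32,0))]')
open('fit.py','w').write(s)
E
python3 fit.py
```

```text
[ 0.54813989 -0.05429784 -0.16524324  0.08569165] -9.467740438353927
[[0.3, -1.2], [-0.7, -0.9], [1.7, 0.1], [-0.4, 0.7], [0.4, -2.3], [-1.1, 0.6], [1.7, -0.3], [-0.7, 2.5], [0.2, 2.0], [0.1, -1.1], [-0.4, -0.5], [0.7, 2.9], [-0.9, -5.2], [-0.4, -1.0], [0.3, -0.6], [-0.8, -0.1]]
```

View pics/t2.png

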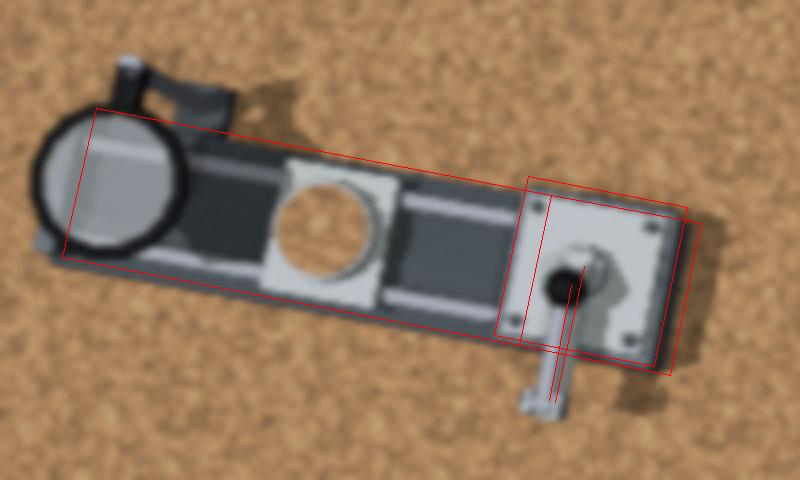

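View pics/s2.png

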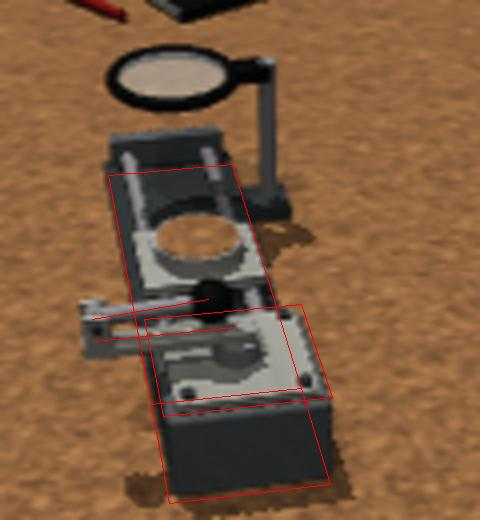

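```bash
python3 - <<'E'
import re
s=open('fit.py').read()
s=re.sub(r'obsT=.*','q=.041\nobsT=[((527,187),(q,b-.004,.061)),((499,333),(-q,b-.004,.061)),((645,355),(-q,-q,.061)),((672,212),(q,-q,.061)),((543,400),(-.075,0,.094)),((50,263),(-b,.32,0.01))]',s)
s=re.sub(r',\(\(90,308\).*',',((92,315),(-.075,0,.094)),((303,308),(b,b,.06)),((107,175),(-b,.32,0))]',s)
s=s.replace('[0]-(np.array(px)/4+[240','[0]+p[4:6]-(np.array(px)/4+[240').replace('np.ravel(r)','np.r_[np.ravel(r),p[4:6]]').replace('-.2,.1]','-.2,.1,0,0]')
open('fit.py','w').write(s)
E
python3 fit.py
```

```text
[ 0.54781923 -0.05125191 -0.15533925  0.06137908  0.69918098  0.17875505] -8.900283324857522
[[0.1, -0.3], [-0.3, -0.5], [-0.4, 0.7], [0.1, 0.0], [0.6, 0.3], [-0.4, -0.6], [0.5, -0.1], [-0.3, 2.0], [0.4, 1.3], [0.3, -1.9], [-0.1, -1.0], [0.4, 0.8], [-0.5, -1.5], [-0.5, 0.0], [-0.6, -0.0]]
```

View pics/t2.png

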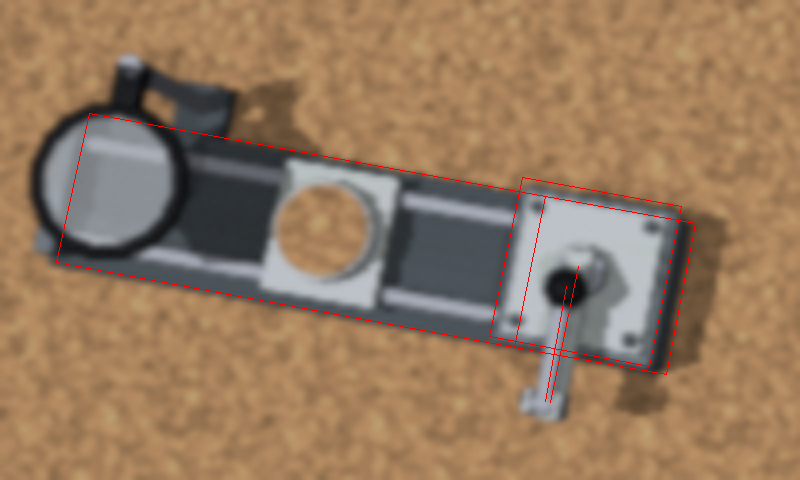

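View pics/s2.png

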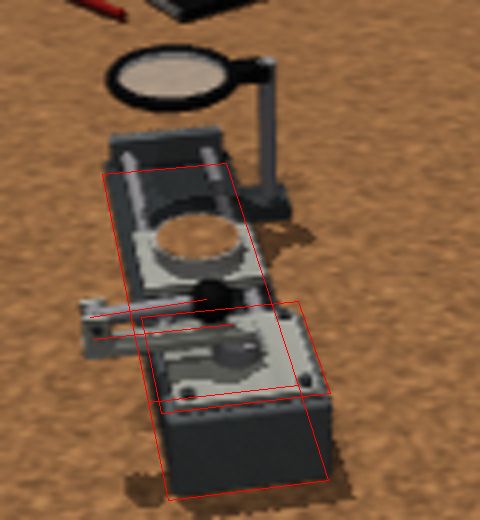

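The top view now fits to about 0.5 px. The stage is at about (0.548, -0.051) with yaw about -8.9°, and the handle is at about 0.06 rad. My plan is to grip the ball with the jaws along the hinge pin, swing it up on the arc, then crank with the tool turning along. First I'll approach above the ball.

Emit:
send_rows([
  [[0.3, -0.68, 0, -0.95, -0.03], [0.3, -0.68, 0, -0.95, -0.03], [0.3, -0.68, 0, -0.95, -0.03], [0.3, -0.68, 0, -0.95, -0.03], [0.3, -0.68, 0, -0.95, -0.03], [0.3, -0.68, 0, -0.95, -0.03], [0.3, -0.68, 0, -0.95, -0.03], [0.3, -0.68, 0, -0.95, -0.03], [0.3, -0.68, 0, -0.95, -0.03], [0.3, -0.68, 0, -0.95, -0.03], [0.3, -0.68, 0, -0.95, -0.03], [0.3, -0.68, 0, -0.95, -0.03], [0.3, -0.68, 0, -0.95, -0.03], [0.3, -0.68, 0, -0.95, -0.03], [0.3, -0.68, 0, -0.95, -0.03], [0.3, -0.68, 0, -0.95, -0.03], [0.3, -0.68, 0, -0.95, -0.03], [0.3, -0.68, 0, -0.95, -0.03], [0.3, -0.68, 0, -0.95, -0.03], [0.3, -0.68, 0, -0.95, -0.03]],
])

```text
time_s: 3.3
position: [0.438, 0.1606, 0.2106]
tcp_rot: [[0.687, 0.726, 0.001], [0.726, -0.687, 0.0], [0.0, 0.0, -1.0]]
force: [0.9, 0.3, 1.1]
opening: 0.519
```

```bash
cat > st.py <<'E'
from h import *
import sys
st=(.548,-.051,np.radians(-8.9))
def rep():
    s=bot.read_state();p=s["position"];R=s["tcp_rot"]
    y=R[:,1];l=w((0,0,-st[2]),(p-[st[0],st[1],0]))[0]
    F=w((0,0,-st[2]),s["force"])[0]
    print("t",round(s["time_s"],2),"tcp",p.round(4),"yaw",np.degrees(np.arctan2(y[1],y[0])).round(2),"z",R[:,2].round(3),"stage",(l*1000).round(1),"F",s["force"].round(1),"Fst",F.round(1),"open",round(s["opening"]*87,1),"q6",s["joint_positions"][5].round(1))
if __name__=="__main__": rep()
E
python3 st.py
```

```text
t 3.3 tcp [0.438  0.1606 0.2106] yaw -43.43 z [ 0.001  0.    -1.   ] stage [-141.4  192.   210.6] F [0.9 0.3 1.1] Fst [0.8 0.5 1.1] open 45.1 q6 49.8
```

Emit:
send_rows([
  [[0.324, -0.7, -0.2, -0.97, -0.03], [0.324, -0.7, -0.2, -0.97, -0.03], [0.324, -0.7, -0.2, -0.97, -0.03], [0.324, -0.7, -0.2, -0.97, -0.03], [0.324, -0.7, -0.2, -0.97, -0.03], [0.324, -0.7, -0.2, -0.97, -0.03], [0.324, -0.7, -0.2, -0.97, -0.03], [0.324, -0.7, -0.2, -0.97, -0.03], [0.324, -0.7, -0.2, -0.97, -0.03], [0.324, -0.7, -0.2, -0.97, -0.03], [0, 0, 0, 0, -0.03]],
])

```text
time_s: 4.4
position: [0.5364, -0.0512, 0.1499]
tcp_rot: [[0.988, -0.156, 0.001], [-0.156, -0.988, -0.001], [0.002, 0.001, -1.0]]
force: [0.1, 0.1, -0.2]
opening: 0.515
```

```bash
python3 st.py; python3 - <<'E'
from h import *
for c,cr in(("top",(170,110,310,230)),("side",(240,70,360,200))):
    d=imaging.capture(c);cv2.imwrite(f"pics/{c}3.png",crop(d["img"],*cr,4))
E
```

```text
t 4.4 tcp [ 0.5364 -0.0512  0.1499] yaw -98.98 z [ 0.001 -0.001 -1.   ] stage [-11.4  -2.  149.9] F [ 0.1  0.1 -0.2] Fst [ 0.1  0.1 -0.2] open 44.8 q6 81.7
```

View pics/top3.png

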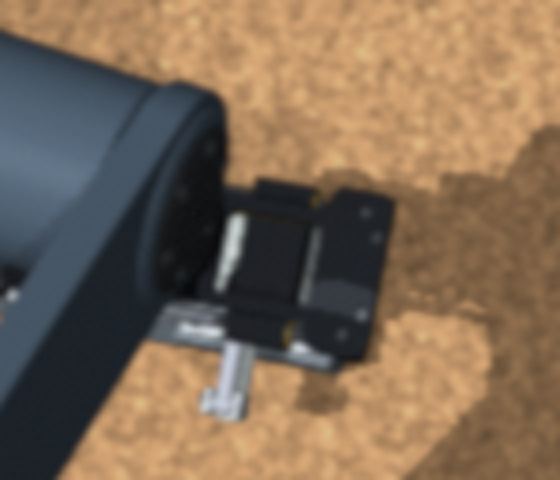

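View pics/side3.png

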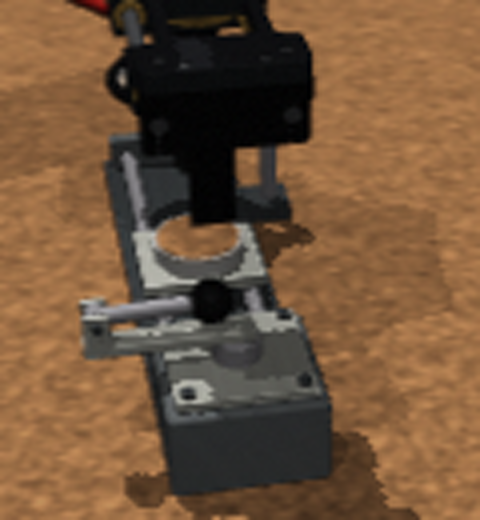

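The near finger sits over the ball column (about 212 in the side crop), and the ball and arm are untouched. Next I'll descend straddling the ball, then close in small steps while watching the force.

Emit:
send_rows([
  [[-0.04, 0.07, -0.3, 0, -0.03], [0, 0, -0.35, 0, -0.03], [0, 0, -0.35, 0, -0.03], [0, 0, -0.35, 0, -0.03], [0, 0, -0.3, 0, -0.03], [0, 0, 0, 0, 0.2], [0, 0, 0, 0, 0.3], [0, 0, 0, 0, 0.3]],
])

```text
time_s: 5.3
position: [0.5339, -0.0466, 0.1011]
tcp_rot: [[0.988, -0.153, 0.001], [-0.153, -0.988, -0.0], [0.001, 0.0, -1.0]]
force: [0.7, -0.3, 0.1]
opening: 0.37
```

```bash
python3 st.py; python3 - <<'E'
from h import *
for c,cr in(("side",(240,70,360,200)),):
    d=imaging.capture(c);cv2.imwrite(f"pics/{c}4.png",crop(d["img"],*cr,4))
E
```

```text
t 5.3 tcp [ 0.5339 -0.0466  0.1011] yaw -98.78 z [ 0.001 -0.    -1.   ] stage [-14.6   2.2 101.1] F [ 0.7 -0.3  0.1] Fst [ 0.7 -0.2  0.1] open 32.2 q6 81.8
```

View pics/side4.png

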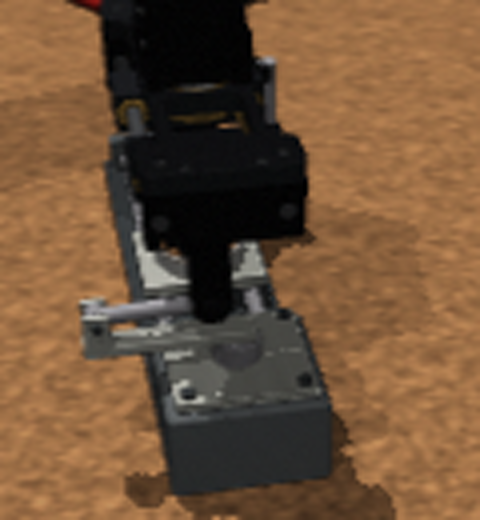

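Emit:
send_rows([
  [[0, 0, 0, 0, 0.36], [0, 0, 0, 0, 0.36]],
])

```text
time_s: 5.55
position: [0.5338, -0.0466, 0.1012]
tcp_rot: [[0.988, -0.153, 0.001], [-0.153, -0.988, -0.0], [0.001, 0.0, -1.0]]
force: [1.0, 0.1, 0.4]
opening: 0.325
```

```bash
python3 st.py
```

```text
t 5.55 tcp [ 0.5338 -0.0466  0.1012] yaw -98.78 z [ 0.001 -0.    -1.   ] stage [-14.7   2.2 101.2] F [1.  0.1 0.4] Fst [1.  0.3 0.4] open 28.3 q6 81.8
```

Emit:
send_rows([
  [[0, 0, 0, 0, 0.4], [0, 0, 0, 0, 0.4]],
])

```text
time_s: 5.75
position: [0.5336, -0.0465, 0.101]
tcp_rot: [[0.988, -0.153, 0.0], [-0.153, -0.988, -0.0], [0.0, 0.0, -1.0]]
force: [0.4, -1.0, -0.6]
opening: 0.301
```

```bash
python3 st.py
```

```text
t 5.75 tcp [ 0.5336 -0.0465  0.101 ] yaw -98.78 z [ 0. -0. -1.] stage [-14.9   2.2 101. ] F [ 0.4 -1.  -0.6] Fst [ 0.5 -0.9 -0.6] open 26.2 q6 81.8
```

Emit:
send_rows([
  [[0, 0, 0, 0, 0.42], [0, 0, 0, 0, 0.42]],
])

```text
time_s: 5.95
position: [0.5335, -0.0465, 0.1008]
tcp_rot: [[0.988, -0.153, -0.0], [-0.153, -0.988, 0.0], [-0.0, -0.0, -1.0]]
force: [-0.0, -0.2, 0.5]
opening: 0.29
```

Emit:
send_rows([
  [[0, 0, 0, 0, 0.435], [0, 0, 0, 0, 0.435]],
])

```text
time_s: 6.15
position: [0.5335, -0.0465, 0.1008]
tcp_rot: [[0.988, -0.153, -0.0], [-0.153, -0.988, -0.0], [-0.0, 0.0, -1.0]]
force: [-0.8, -0.3, -0.0]
opening: 0.283
```

```bash
python3 st.py
```

```text
t 6.15 tcp [ 0.5335 -0.0465  0.1008] yaw -98.78 z [-0. -0. -1.] stage [-15.    2.2 100.8] F [-0.8 -0.3 -0. ] Fst [-0.7 -0.4 -0. ] open 24.6 q6 81.8
```

No contact force at 24.6 mm, so the ball is centred to within about 0.5 mm. Now I'll grip fully.

Emit:
send_rows([
  [[0, 0, 0, 0, 0.5], [0, 0, 0, 0, 0.7], [0, 0, 0, 0, 1], [0, 0, 0, 0, 1]],
])

```text
time_s: 6.55
position: [0.5335, -0.0464, 0.1009]
tcp_rot: [[0.988, -0.153, -0.0], [-0.153, -0.988, 0.0], [-0.0, -0.0, -1.0]]
force: [0.7, 0.1, 0.1]
opening: 0.068
```

```bash
python3 st.py; python3 - <<'E'
from h import *
for c,cr in(("side",(240,70,360,200)),("top",(170,110,310,230))):
    d=imaging.capture(c);cv2.imwrite(f"pics/{c}5.png",crop(d["img"],*cr,4))
# arc increments
st=(.5483,-.0488,np.radians(-8.9))
a=np.r_[.07:1.571:13j]
P=np.array([w(st,stagept(0,x))[0] for x in a]);P=P+(np.array([.5335,-.0465,.1008])-P[0])
print(P[0],P[-1]);print((np.diff(P,axis=0)/.03).round(2).tolist())
E
```

```text
t 6.55 tcp [ 0.5335 -0.0464  0.1009] yaw -98.78 z [-0.  0. -1.] stage [-15.    2.3 100.9] F [0.7 0.1 0.1] Fst [0.7 0.3 0.1] open 5.9 q6 81.8
[ 0.5335 -0.0465  0.1008] [ 0.47238402 -0.03692949  0.15846354]
[[-0.03, 0.01, 0.26], [-0.07, 0.01, 0.25], [-0.1, 0.01, 0.24], [-0.12, 0.02, 0.23], [-0.15, 0.02, 0.21], [-0.18, 0.03, 0.19], [-0.2, 0.03, 0.16], [-0.22, 0.03, 0.14], [-0.23, 0.04, 0.11], [-0.24, 0.04, 0.08], [-0.25, 0.04, 0.05], [-0.25, 0.04, 0.02]]
```

View pics/side5.png

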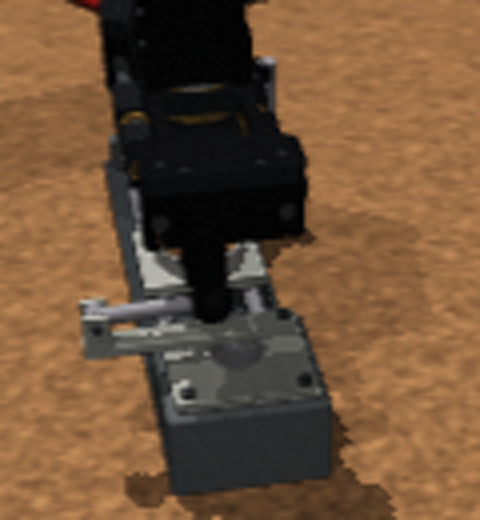

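```bash
python3 st.py; python3 - <<'E'
from h import *
d=imaging.capture("side");cv2.imwrite("pics/z1.png",cv2.convertScaleAbs(crop(d["img"],255,110,325,170,10),alpha=2.2,beta=15))
d=imaging.capture("top");cv2.imwrite("pics/z2.png",cv2.convertScaleAbs(crop(d["img"],200,140,260,220,8),alpha=2.2,beta=15))
E
```

```text
t 6.65 tcp [ 0.5335 -0.0464  0.1008] yaw -98.78 z [-0.  0. -1.] stage [-15.    2.3 100.8] F [0.8 0.1 1.3] Fst [0.8 0.2 1.3] open 2.3 q6 81.8
```

View pics/z1.png

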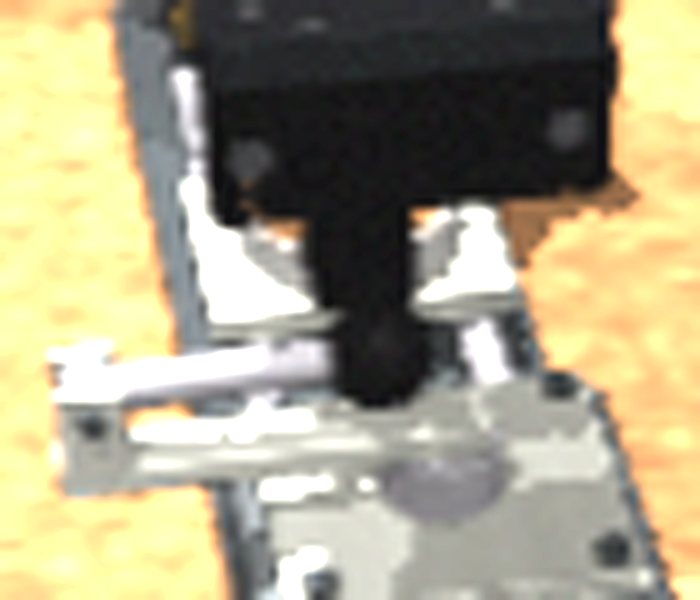

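View pics/z2.png

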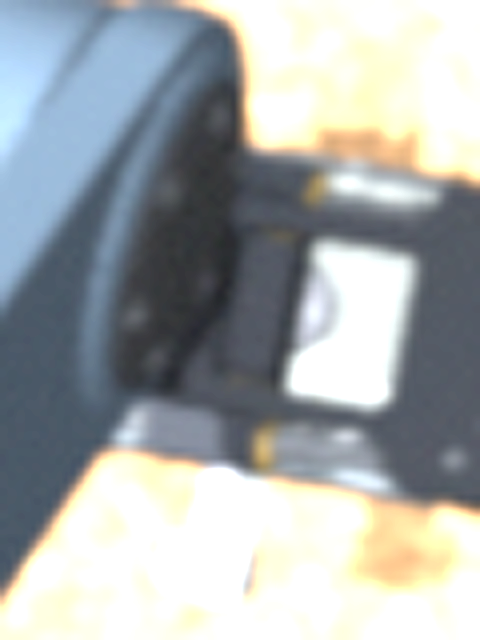

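```bash
python3 - <<'E'
from h import *
S=imaging.capture("side");T=imaging.capture("top")
p=np.array([.5335,-.0464,.1008]);yv=np.array([-.153,-.988,0])
for k in(0,.015):
  for z in(-.017,.0,.03): print(k,z,((proj(S,p+yv*k+[0,0,z])-[255,110])*10).round(), ((proj(T,p+yv*k+[0,0,z])-[200,140])*8).round())
st=(.548,-.051,np.radians(-8.9))
for x in (0,.07): print("ball",((proj(S,w(st,stagept(0,x)))-[255,110])*10).round(),((proj(T,w(st,stagept(0,x)))-[200,140])*8).round())
# handle by net
for c in("side","top"): print(c,[(r["conf"],np.round(r["at"],4)) for r in recognise(c,"handle")])
m=masks_of("side","handle");print([(r["conf"],r["region"].sum()) for r in m])
if m:
  im=S["img"].copy();im[m[0]["region"]]=(0,0,255);cv2.imwrite("pics/z3.png",crop(im,255,110,325,170,10))
E
```

```text
0 -0.017 [[360. 397.]] [[254. 344.]]
0 0.0 [[357. 330.]] [[241. 336.]]
0 0.03 [[351. 208.]] [[217. 322.]]
0.015 -0.017 [[370. 436.]] [[308. 354.]]
0.015 0.0 [[367. 369.]] [[296. 346.]]
0.015 0.03 [[362. 246.]] [[274. 332.]]
ball [[369. 362.]] [[256. 334.]]
ball [[368. 345.]] [[253. 332.]]
side [(0.53, array([ 0.5208, -0.0494,  0.1001]))]
top [(0.55, array([ 0.4838, -0.0412,  0.0972]))]
[(0.73, np.int64(152))]
```

View pics/z3.png

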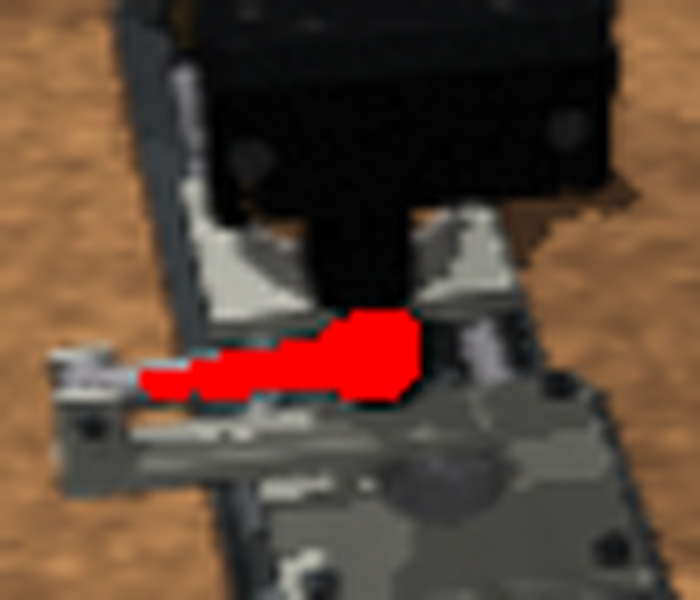

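```bash
python3 - <<'E'
from h import *
S=imaging.capture("side")
p=np.array([.5364,-.0512,.1499]);yv=np.array([-.153,-.988,0])
for k in(.0225,.03,.0375):
  for z in(-.017,0,.01): print(k,z,((proj(S,p+yv*k+[0,0,z])-[240,70])*4).round())
E
```

```text
0.0225 -0.017 [[215. 267.]]
0.0225 0 [[214. 237.]]
0.0225 0.01 [[213. 220.]]
0.03 -0.017 [[217. 274.]]
0.03 0 [[216. 245.]]
0.03 0.01 [[215. 228.]]
0.0375 -0.017 [[220. 283.]]
0.0375 0 [[218. 253.]]
0.0375 0.01 [[218. 236.]]
```

```bash
python3 - <<'E'
import cv2
a=cv2.imread("pics/side4.png");b=cv2.imread("pics/side5.png");c=cv2.imread("pics/side3.png")
f=lambda i:cv2.resize(cv2.convertScaleAbs(i[150:400,60:320],alpha=3,beta=20),None,fx=1.0,fy=1.6)
cv2.imwrite("pics/cmp.png",cv2.hconcat([f(c),f(a),f(b)]))
E
```

```text
(no output)
```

View pics/cmp.png

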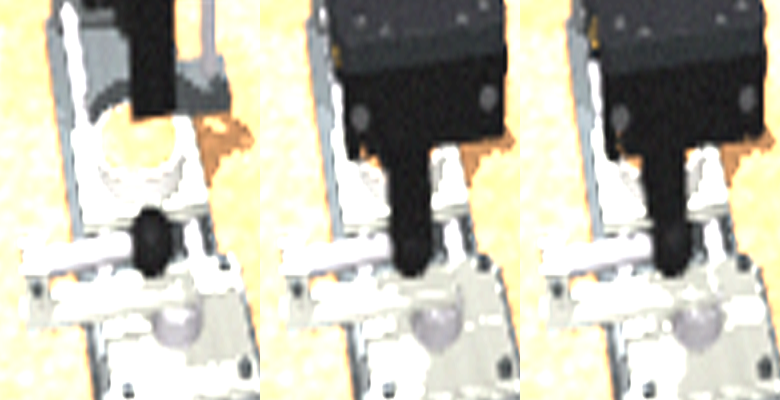

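```bash
python3 - <<'E'
from h import *
S=imaging.capture("side");T=imaging.capture("top")
p=np.array([.5335,-.0464,.1008]);yv=np.array([-.153,-.988,0]);xv=np.array([.988,-.153,0])
for dz in (.049,.053):
 for k in(.0375,.095):
  for sx in(-1,1): print(dz,k,((proj(S,p+yv*k+xv*.0375*sx+[0,0,dz])-[255,110])*10).round(),((proj(T,p+yv*k+xv*.0375*sx+[0,0,dz])-[200,140])*8).round())
cv2.imwrite("pics/full.png",S["img"]);im=T["img"].copy()
cv2.imwrite("pics/full2.png",im)
E
```

```text
0.049 0.0375 [[185. 243.]] [[317. 485.]]
0.049 0.0375 [[562. 205.]] [[375. 194.]]
0.049 0.095 [[221. 407.]] [[542. 526.]]
0.049 0.095 [[618. 364.]] [[598. 234.]]
0.053 0.0375 [[184. 225.]] [[314. 483.]]
0.053 0.0375 [[561. 188.]] [[372. 191.]]
0.053 0.095 [[220. 388.]] [[539. 524.]]
0.053 0.095 [[618. 346.]] [[596. 231.]]
```

View pics/full.png

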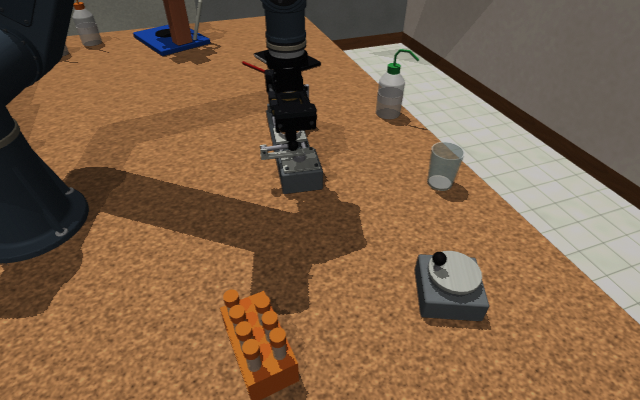

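View pics/full2.png

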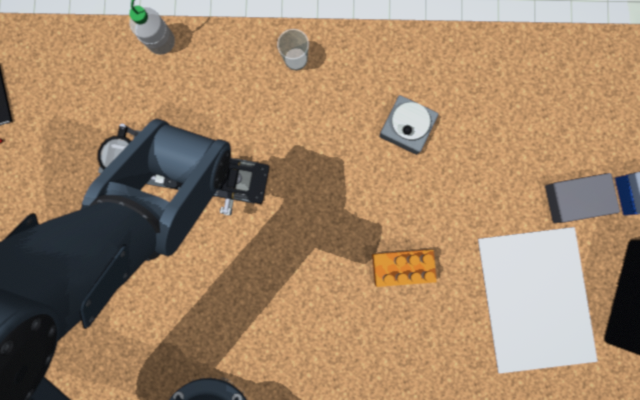

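The grip closed to nothing with no force, and the ball is still where it was. In the side view the fingertip in the open approach was at crop row 222, but the projected tip should be at about 270. The tool therefore seems to be about 25–30 mm higher than the reported z suggests. I'll open and look again before going down.

Emit:
send_rows([
  [[0, 0, 0, 0, -0.03], [0, 0, 0, 0, -0.03], [0, 0, 0, 0, -0.03], [0, 0, -0.1, 0, -0.03], [0, 0, -0.1, 0, -0.03], [0, 0, 0, 0, -0.03]],
])

```text
time_s: 7.75
position: [0.5331, -0.0463, 0.0943]
tcp_rot: [[0.988, -0.153, -0.001], [-0.153, -0.988, 0.0], [-0.001, -0.0, -1.0]]
force: [0.4, -0.1, -0.2]
opening: 0.459
```

```bash
python3 st.py; python3 - <<'E'
from h import *
d=imaging.capture("side");cv2.imwrite("pics/z5.png",cv2.convertScaleAbs(crop(d["img"],255,110,325,170,10),alpha=2.2,beta=15))
E
```

```text
t 7.75 tcp [ 0.5331 -0.0463  0.0943] yaw -98.78 z [-0.001  0.    -1.   ] stage [-15.4   2.3  94.3] F [ 0.4 -0.1 -0.2] Fst [ 0.4 -0.  -0.2] open 39.9 q6 81.8
```

View pics/z5.png

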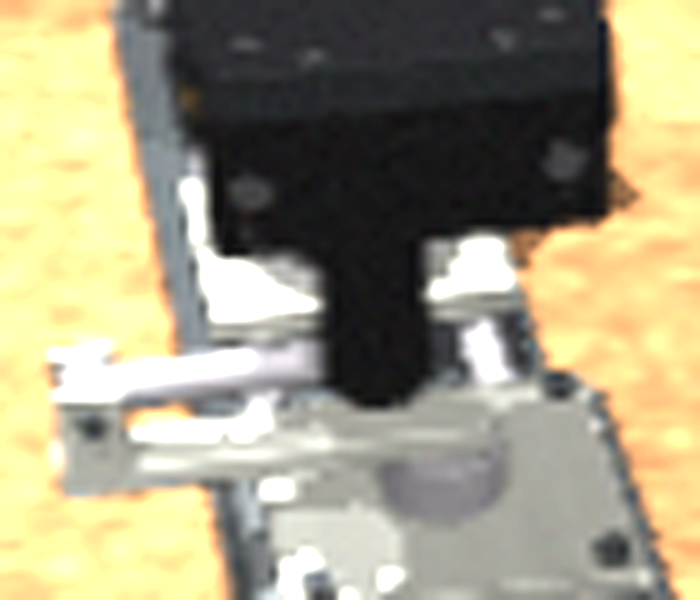

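Emit:
send_rows([
  [[0, 0, -0.13, 0, -0.03], [0, 0, -0.13, 0, -0.03], [0, 0, 0, 0, -0.03]],
])

```text
time_s: 8.1
position: [0.5331, -0.0463, 0.0864]
tcp_rot: [[0.988, -0.153, -0.001], [-0.153, -0.988, 0.0], [-0.001, -0.0, -1.0]]
force: [-0.5, -0.4, -1.4]
opening: 0.51
```

```bash
python3 st.py; python3 - <<'E'
from h import *
d=imaging.capture("side");cv2.imwrite("pics/z6.png",cv2.convertScaleAbs(crop(d["img"],255,110,325,170,10),alpha=2.2,beta=15))
s=bot.read_state();p=s["position"];R=s["tcp_rot"]
for k in(.02,.035):
  for z in(-.017,.0,.01): print(k,z,((proj(d,p+R[:,1]*k+[0,0,z])-[255,110])*10).round())
E
```

```text
t 8.1 tcp [ 0.5331 -0.0463  0.0864] yaw -98.78 z [-0.001  0.    -1.   ] stage [-15.5   2.3  86.4] F [-0.5 -0.4 -1.4] Fst [-0.4 -0.5 -1.4] open 44.4 q6 81.8
0.02 -0.017 [[375. 504.]]
0.02 0.0 [[372. 438.]]
0.02 0.01 [[370. 399.]]
0.035 -0.017 [[386. 545.]]
0.035 0.0 [[383. 479.]]
0.035 0.01 [[381. 439.]]
```

View pics/z6.png

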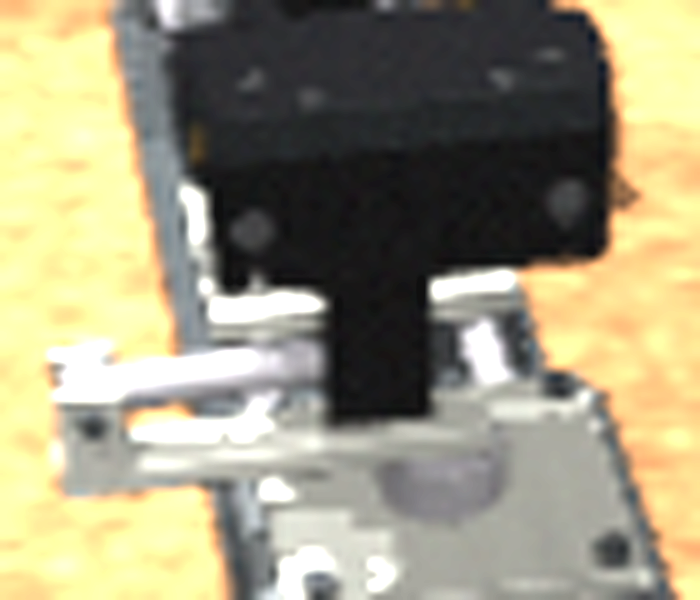

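The near finger's square end is at row 420 of the zoomed view, where the nominal tip should be at about 505–545. That puts the real tip about 25 mm above nominal, roughly z 0.094. I'll go 9 mm lower and close in steps again.

Emit:
send_rows([
  [[0, 0, -0.1, 0, -0.03], [0, 0, -0.1, 0, 0.1], [0, 0, -0.1, 0, 0.25], [0, 0, 0, 0, 0.25], [0, 0, 0, 0, 0.25]],
])

```text
time_s: 8.65
position: [0.5335, -0.0464, 0.0779]
tcp_rot: [[0.988, -0.153, -0.0], [-0.153, -0.988, 0.0], [-0.0, -0.0, -1.0]]
force: [-0.0, 0.1, 0.2]
opening: 0.382
```

```bash
python3 st.py; python3 - <<'E'
from h import *
d=imaging.capture("side");cv2.imwrite("pics/z7.png",cv2.convertScaleAbs(crop(d["img"],255,110,325,170,10),alpha=2.2,beta=15))
E
```

```text
t 8.65 tcp [ 0.5335 -0.0464  0.0779] yaw -98.78 z [-0.  0. -1.] stage [-15.1   2.3  77.9] F [-0.   0.1  0.2] Fst [-0.   0.1  0.2] open 33.2 q6 81.8
```

View pics/z7.png

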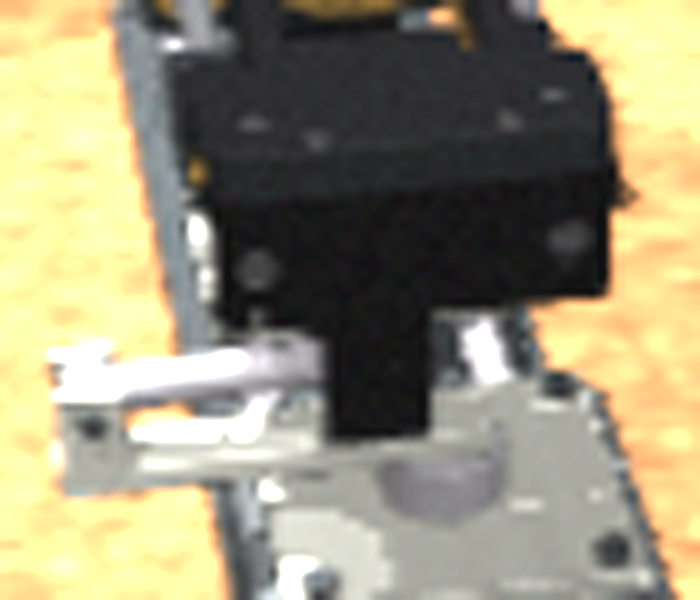

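Emit:
send_rows([
  [[0, 0, 0, 0, 0.36], [0, 0, 0, 0, 0.36]],
])

```text
time_s: 8.9
position: [0.5336, -0.0465, 0.0782]
tcp_rot: [[0.988, -0.153, 0.0], [-0.153, -0.988, -0.0], [0.0, 0.0, -1.0]]
force: [-0.3, 0.3, -0.6]
opening: 0.335
```

Emit:
send_rows([
  [[0, 0, 0, 0, 0.4], [0, 0, 0, 0, 0.4]],
])

```text
time_s: 9.1
position: [0.5336, -0.0466, 0.0781]
tcp_rot: [[0.988, -0.152, 0.0], [-0.152, -0.988, -0.0], [0.0, 0.0, -1.0]]
force: [0.1, -0.8, 0.1]
opening: 0.304
```

Emit:
send_rows([
  [[0, 0, 0, 0, 0.43], [0, 0, 0, 0, 0.43]],
])

```text
time_s: 9.3
position: [0.5335, -0.0471, 0.0781]
tcp_rot: [[0.988, -0.152, -0.0], [-0.152, -0.988, -0.001], [0.0, 0.001, -1.0]]
force: [-0.7, -3.7, -0.1]
opening: 0.288
```

Emit:
send_rows([
  [[0, 0, 0, 0, 0.46], [0, 0, 0, 0, 0.46]],
])

```text
time_s: 9.5
position: [0.5335, -0.0476, 0.0781]
tcp_rot: [[0.988, -0.152, -0.0], [-0.152, -0.988, -0.002], [0.0, 0.002, -1.0]]
force: [-1.4, -5.7, 0.0]
opening: 0.275
```

```bash
python3 st.py
```

```text
t 9.5 tcp [ 0.5335 -0.0476  0.0781] yaw -98.74 z [-0.    -0.002 -1.   ] stage [-14.9   1.1  78.1] F [-1.4 -5.7  0. ] Fst [-0.5 -5.8  0. ] open 23.9 q6 81.8
```

Contact at about 25 mm, so the ball is there. The near finger pushes at 5.7 N, which is below the ~11 N that would turn the crank. I'll shift −y to centre, then grip.

Emit:
send_rows([
  [[0, -0.06, 0, 0, 0.45], [0, 0, 0, 0, 0.46]],
])

```text
time_s: 9.7
position: [0.5335, -0.048, 0.078]
tcp_rot: [[0.988, -0.153, -0.0], [-0.153, -0.988, 0.001], [-0.0, -0.001, -1.0]]
force: [-0.2, -0.9, 0.3]
opening: 0.272
```

Emit:
send_rows([
  [[0, 0, 0, 0, 0.5], [0, 0, 0, 0, 0.6]],
])

```text
time_s: 9.9
position: [0.5334, -0.048, 0.078]
tcp_rot: [[0.988, -0.153, -0.0], [-0.153, -0.988, 0.0], [-0.0, -0.0, -1.0]]
force: [-0.3, -1.6, 0.9]
opening: 0.254
```

```bash
python3 st.py
```

```text
t 9.9 tcp [ 0.5334 -0.048   0.078 ] yaw -98.77 z [-0.  0. -1.] stage [-14.8   0.7  78. ] F [-0.3 -1.6  0.9] Fst [-0.  -1.7  0.9] open 22.1 q6 81.7
```

Opening is 22.1 mm, under 24 mm, so the tips are probably still above the ball's middle. I'll ease off, go 8 mm lower and try again.

Emit:
send_rows([
  [[0, 0, 0, 0, 0.38], [0, 0, 0, 0, 0.38], [0, 0, -0.14, 0, 0.38], [0, 0, -0.13, 0, 0.38], [0, 0, 0, 0, 0.44], [0, 0, 0, 0, 0.46]],
])

```text
time_s: 10.5
position: [0.5334, -0.0482, 0.0696]
tcp_rot: [[0.988, -0.153, -0.001], [-0.153, -0.988, 0.0], [-0.001, -0.0, -1.0]]
force: [0.0, 0.3, 0.1]
opening: 0.278
```

```bash
python3 st.py
```

```text
t 10.5 tcp [ 0.5334 -0.0482  0.0696] yaw -98.78 z [-0.001  0.    -1.   ] stage [-14.9   0.5  69.6] F [0.  0.3 0.1] Fst [-0.   0.3  0.1] open 24.2 q6 81.7
```

Emit:
send_rows([
  [[0, 0, 0, 0, 0.5], [0, 0, 0, 0, 0.6]],
])

```text
time_s: 10.7
position: [0.5334, -0.0481, 0.0698]
tcp_rot: [[0.988, -0.153, -0.0], [-0.153, -0.988, 0.0], [-0.0, -0.0, -1.0]]
force: [-0.1, 0.2, -1.1]
opening: 0.259
```

```bash
python3 st.py;python3 - <<'E'
from h import *
d=imaging.capture("side");cv2.imwrite("pics/z8.png",cv2.convertScaleAbs(crop(d["img"],255,110,325,170,10),alpha=2.2,beta=15))
E
```

```text
t 10.7 tcp [ 0.5334 -0.0481  0.0698] yaw -98.78 z [-0.  0. -1.] stage [-14.9   0.6  69.8] F [-0.1  0.2 -1.1] Fst [-0.1  0.2 -1.1] open 22.5 q6 81.7
```

View pics/z8.png

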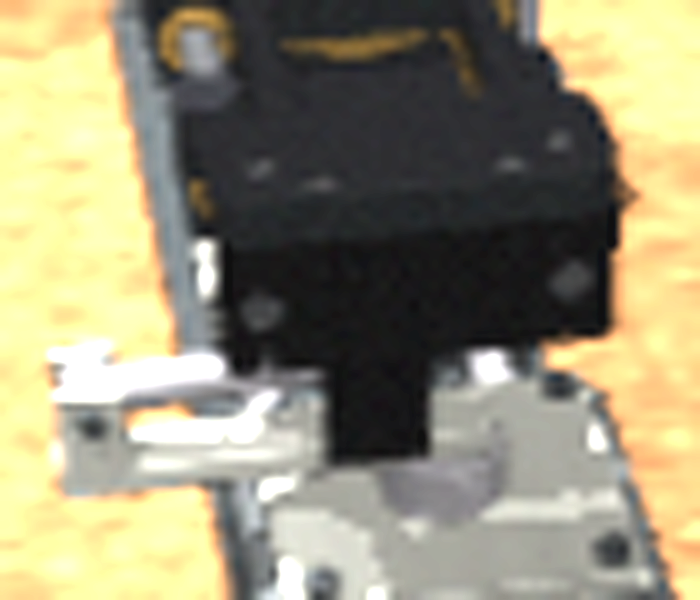

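Emit:
send_rows([
  [[0, 0, 0, 0, 0.8], [0, 0, 0, 0, 1], [0, 0, 0, 0, 1]],
])

```text
time_s: 11.05
position: [0.5334, -0.0482, 0.0699]
tcp_rot: [[0.988, -0.153, -0.0], [-0.153, -0.988, 0.0], [-0.0, -0.0, -1.0]]
force: [0.7, 0.9, -1.3]
opening: 0.255
```

```bash
python3 st.py;python3 - <<'E'
from h import *
d=imaging.capture("side");cv2.imwrite("pics/z9.png",cv2.convertScaleAbs(crop(d["img"],255,110,325,170,10),alpha=2.2,beta=15))
E
```

```text
t 11.05 tcp [ 0.5334 -0.0482  0.0699] yaw -98.78 z [-0.  0. -1.] stage [-14.8   0.5  69.9] F [ 0.7  0.9 -1.3] Fst [ 0.6  1.  -1.3] open 22.2 q6 81.7
```

View pics/z9.png

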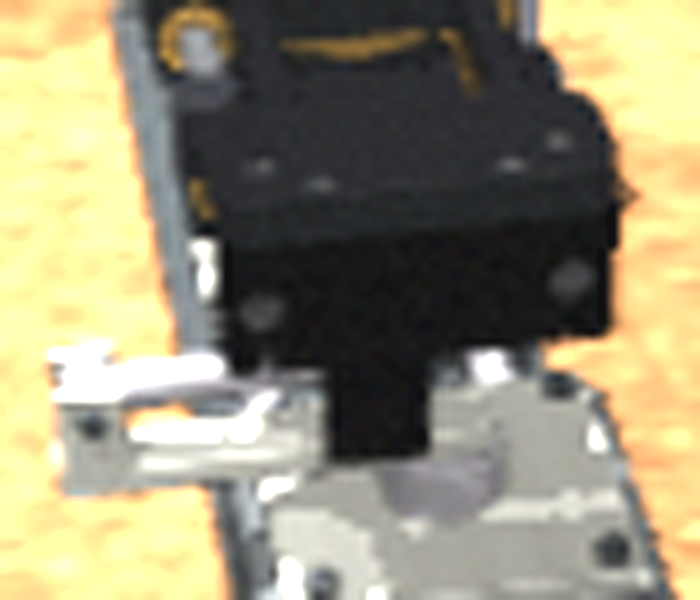

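The ball is held firmly at 22.2 mm with no net force, and the rod has not moved. Now the first half of the swing arc.

Emit:
send_rows([
  [[-0.03, 0.005, 0.26, 0, 1], [-0.07, 0.01, 0.25, 0, 1], [-0.1, 0.01, 0.24, 0, 1], [-0.12, 0.02, 0.23, 0, 1], [-0.15, 0.02, 0.21, 0, 1], [0, 0, 0, 0, 1]],
])

```text
time_s: 11.7
position: [0.5194, -0.0461, 0.107]
tcp_rot: [[0.988, -0.153, 0.002], [-0.153, -0.988, -0.0], [0.002, -0.0, -1.0]]
force: [0.9, 2.4, -0.4]
opening: 0.254
```

```bash
python3 st.py;python3 - <<'E'
from h import *
d=imaging.capture("side");cv2.imwrite("pics/z10.png",cv2.convertScaleAbs(crop(d["img"],240,90,340,190,6),alpha=2.2,beta=15))
E
```

```text
t 11.7 tcp [ 0.5194 -0.0461  0.107 ] yaw -98.78 z [ 0.002 -0.    -1.   ] stage [-29.1   0.4 107. ] F [ 0.9  2.4 -0.4] Fst [ 0.5  2.5 -0.4] open 22.1 q6 81.4
```

View pics/z10.png

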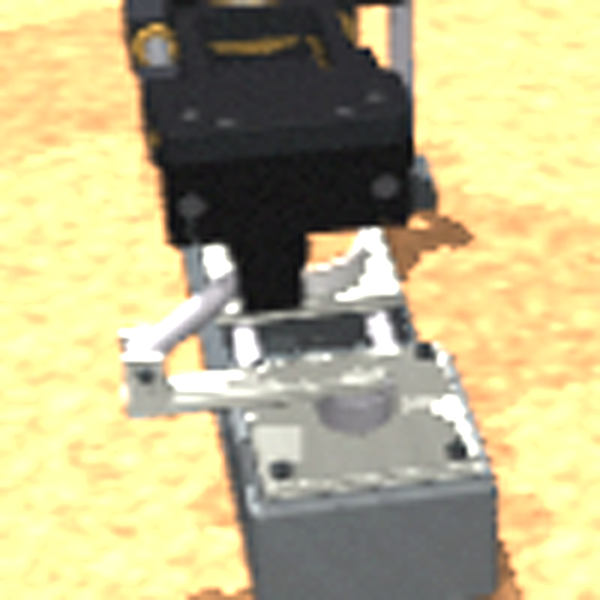

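Emit:
send_rows([
  [[-0.18, 0.04, 0.19, 0, 1], [-0.2, 0.04, 0.16, 0, 1], [-0.22, 0.03, 0.14, 0, 1], [-0.23, 0.04, 0.11, 0, 1], [0, 0, 0, 0, 1]],
])

```text
time_s: 12.25
position: [0.4947, -0.0422, 0.125]
tcp_rot: [[0.988, -0.153, 0.002], [-0.153, -0.988, -0.001], [0.002, 0.001, -1.0]]
force: [3.5, -0.0, 5.9]
opening: 0.254
```

```bash
python3 st.py
```

```text
t 12.25 tcp [ 0.4947 -0.0422  0.125 ] yaw -98.77 z [ 0.002 -0.001 -1.   ] stage [-54.    0.4 125. ] F [ 3.5 -0.   5.9] Fst [3.4 0.5 5.9] open 22.1 q6 81.0
```

Emit:
send_rows([
  [[-0.24, 0.04, 0.07, 0, 1], [-0.25, 0.04, 0.03, 0, 1], [-0.25, 0.04, 0, 0, 1], [0, 0, 0, 0, 1]],
])

```text
time_s: 12.65
position: [0.469, -0.0377, 0.1265]
tcp_rot: [[0.988, -0.152, -0.006], [-0.152, -0.988, 0.001], [-0.006, -0.0, -1.0]]
force: [-0.3, 0.9, -0.3]
opening: 0.066
```

```bash
python3 st.py;python3 - <<'E'
from h import *
d=imaging.capture("side");cv2.imwrite("pics/z11.png",cv2.convertScaleAbs(crop(d["img"],240,80,340,180,6),alpha=2.2,beta=15))
d=imaging.capture("top");cv2.imwrite("pics/z11t.png",cv2.convertScaleAbs(crop(d["img"],180,130,290,230,6),alpha=2,beta=15))
E
```

```text
t 12.65 tcp [ 0.469  -0.0377  0.1265] yaw -98.75 z [-0.006  0.001 -1.   ] stage [-80.1   1.  126.5] F [-0.3  0.9 -0.3] Fst [-0.5  0.9 -0.3] open 5.8 q6 80.6
```

View pics/z11.png

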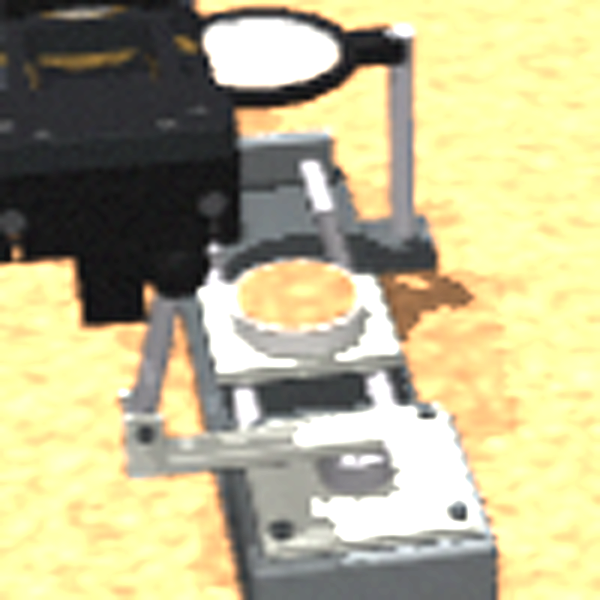

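View pics/z11t.png

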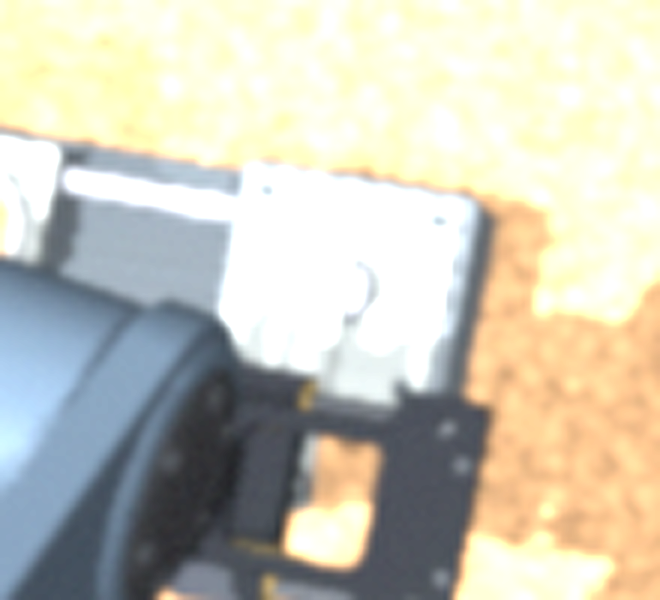

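The ball slipped out of the pads just before upright. In the side view the handle is standing at about 75° with the ball at about (269,126), and the closed fingers are past it. I'll go over and push the ball outward from the inner side, onto its stop.

Emit:
send_rows([
  [[-0.1, 0.015, 0.5, 0, 1], [0, 0, 0.9, 0, 1], [0.65, -0.1, 0, 0, 1], [0.65, -0.1, 0, 0, 1], [0.65, -0.1, 0, 0, 1], [0, 0, 0, 0, 1]],
])

```text
time_s: 13.35
position: [0.5296, -0.0475, 0.1681]
tcp_rot: [[0.988, -0.153, 0.0], [-0.153, -0.988, -0.001], [0.001, 0.001, -1.0]]
force: [-0.3, 0.3, -0.3]
opening: 0.01
```

```bash
python3 st.py;python3 - <<'E'
from h import *
from scipy.optimize import least_squares
d=imaging.capture("side");cv2.imwrite("pics/z12.png",cv2.convertScaleAbs(crop(d["img"],240,80,340,180,6),alpha=2.2,beta=15))
t=imaging.capture("top");cv2.imwrite("pics/z12t.png",cv2.convertScaleAbs(crop(t["img"],180,130,290,230,6),alpha=2,beta=15))
st=(.548,-.051,np.radians(-8.9))
for a in(1.1,1.2,1.3,1.4,1.571):
  print(a,((proj(d,w(st,stagept(0,a)))-[240,80])*6).round(),((proj(t,w(st,stagept(0,a)))-[180,130])*6).round(),((proj(d,w(st,(-.075,0,.094)))-[240,80])*6).round())
E
```

```text
t 13.35 tcp [ 0.5296 -0.0475  0.1681] yaw -98.77 z [ 0.    -0.001 -1.   ] stage [-18.8   0.6 168.1] F [-0.3  0.3 -0.3] Fst [-0.4  0.3 -0.3] open 0.9 q6 81.6
1.1 [[206. 270.]] [[259. 389.]] [[137. 416.]]
1.2 [[189. 265.]] [[254. 404.]] [[137. 416.]]
1.3 [[171. 262.]] [[249. 421.]] [[137. 416.]]
1.4 [[152. 260.]] [[244. 439.]] [[137. 416.]]
1.571 [[121. 261.]] [[238. 469.]] [[137. 416.]]
```

View pics/z12.png

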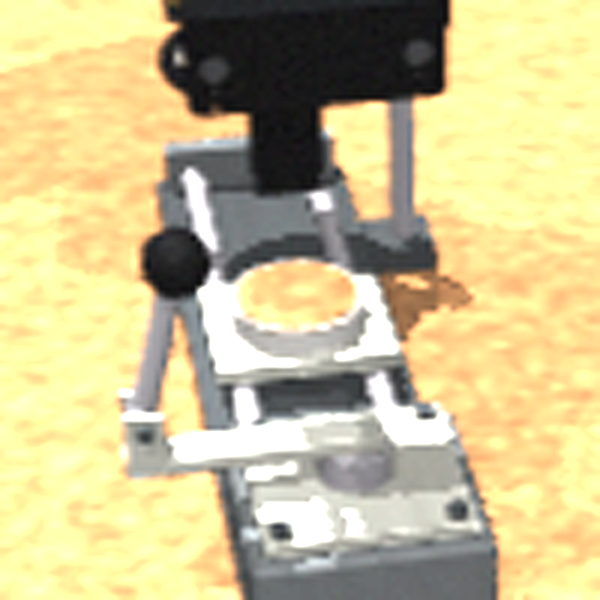

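View pics/z12t.png

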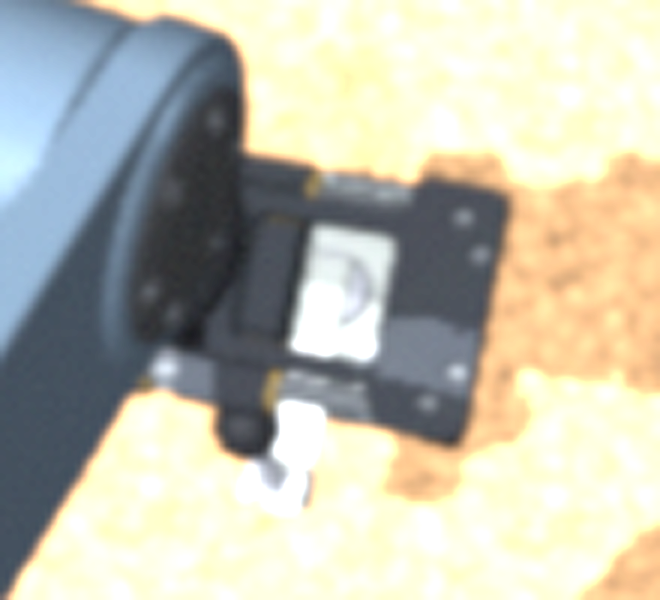

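The handle stands at about 1.3 rad and the crank is still at 0. Now I'll descend on the inner side and push outward.

Emit:
send_rows([
  [[0, 0, -0.6, 0, 1], [0, 0, -0.6, 0, 1], [-0.2, 0.03, 0, 0, 1], [-0.2, 0.03, 0, 0, 1], [-0.2, 0.03, 0, 0, 1], [-0.1, 0.015, 0, 0, 1], [-0.1, 0.015, 0, 0, 1], [0, 0, 0, 0, 1]],
])

```text
time_s: 14.25
position: [0.5039, -0.0433, 0.1333]
tcp_rot: [[0.988, -0.153, 0.001], [-0.153, -0.988, -0.001], [0.001, 0.0, -1.0]]
force: [1.5, -0.7, 0.9]
opening: 0.005
```

```bash
python3 st.py
```

```text
t 14.25 tcp [ 0.5039 -0.0433  0.1333] yaw -98.77 z [ 0.001 -0.001 -1.   ] stage [-44.7   0.8 133.3] F [ 1.5 -0.7  0.9] Fst [ 1.6 -0.4  0.9] open 0.4 q6 81.2
```

Emit:
send_rows([
  [[-0.1, 0.015, 0, 0, 1], [-0.1, 0.015, 0, 0, 1], [-0.1, 0.015, 0, 0, 1], [0, 0, 0, 0, 1]],
])

```text
time_s: 14.65
position: [0.4963, -0.0422, 0.1329]
tcp_rot: [[0.988, -0.153, 0.004], [-0.153, -0.988, -0.001], [0.004, 0.0, -1.0]]
force: [5.1, -1.5, -0.7]
opening: 0.004
```

```bash
python3 st.py;python3 - <<'E'
from h import *
d=imaging.capture("side");cv2.imwrite("pics/z13.png",cv2.convertScaleAbs(crop(d["img"],240,80,340,180,6),alpha=2.2,beta=15))
E
```

```text
t 14.65 tcp [ 0.4963 -0.0422  0.1329] yaw -98.8 z [ 0.004 -0.001 -1.   ] stage [-52.5   0.7 132.9] F [ 5.1 -1.5 -0.7] Fst [ 5.3 -0.7 -0.7] open 0.4 q6 81.0
```

View pics/z13.png

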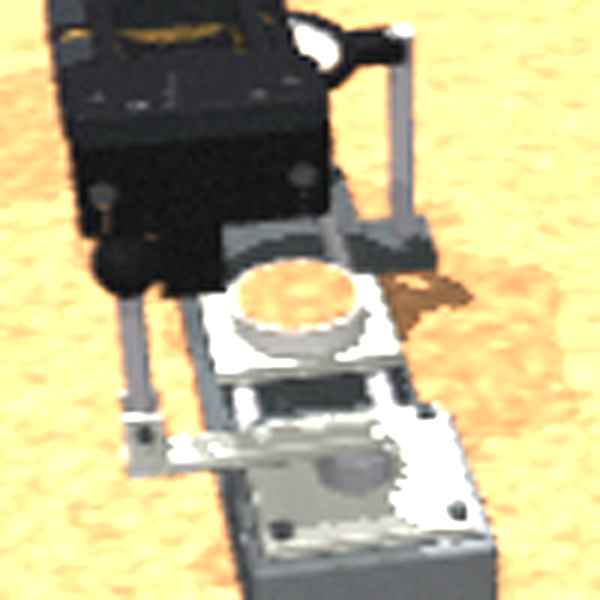

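Emit:
send_rows([
  [[-0.08, 0.012, 0, 0, 1], [0, 0, 0, 0, 1]],
])

```text
time_s: 14.9
position: [0.4961, -0.0422, 0.1331]
tcp_rot: [[0.988, -0.153, 0.008], [-0.153, -0.988, -0.001], [0.008, 0.0, -1.0]]
force: [8.3, -1.0, -4.1]
opening: 0.008
```

```bash
python3 st.py
```

```text
t 14.9 tcp [ 0.4961 -0.0422  0.1331] yaw -98.82 z [ 0.008 -0.001 -1.   ] stage [-52.7   0.6 133.1] F [ 8.3 -1.  -4.1] Fst [ 8.4  0.3 -4.1] open 0.7 q6 81.0
```

The force rises at the stop with no further motion, so the handle is upright at crank 0. Now I'll straddle the ball loosely as a cage and crank by following the arc, with a slight outward bias.

Emit:
send_rows([
  [[0.25, -0.04, 0.1, 0, 1], [0, 0, 0.6, 0, 0.4], [0, 0, 0.6, 0, 0.2], [-0.37, 0.055, 0, 0, 0.2], [-0.37, 0.055, 0, 0, 0.2], [-0.37, 0.055, 0, 0, 0.2], [0, 0, 0, 0, 0.2]],
])

```text
time_s: 15.6
position: [0.4627, -0.0365, 0.1705]
tcp_rot: [[0.988, -0.153, -0.006], [-0.153, -0.988, 0.002], [-0.006, -0.001, -1.0]]
force: [-0.1, -0.4, 0.3]
opening: 0.381
```

```bash
python3 st.py;python3 - <<'E'
from h import *
d=imaging.capture("side");cv2.imwrite("pics/z14.png",cv2.convertScaleAbs(crop(d["img"],240,60,340,160,6),alpha=2.2,beta=15))
E
```

```text
t 15.6 tcp [ 0.4627 -0.0365  0.1705] yaw -98.78 z [-0.006  0.002 -1.   ] stage [-86.5   1.1 170.5] F [-0.1 -0.4  0.3] Fst [-0.  -0.5  0.3] open 33.2 q6 80.4
```

View pics/z14.png

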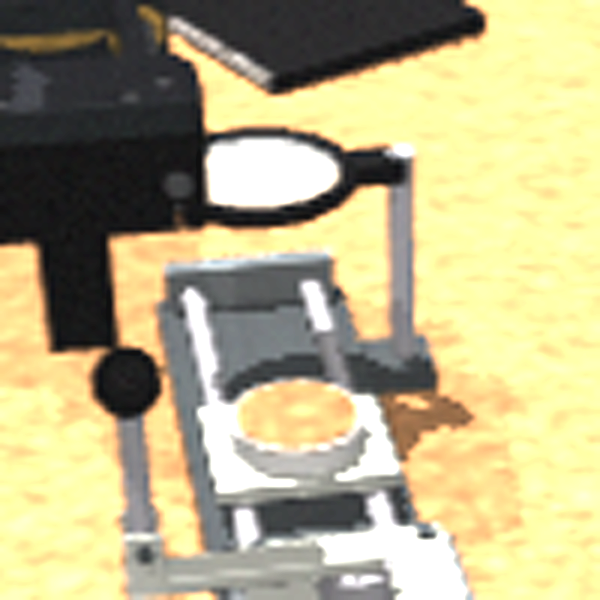

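Emit:
send_rows([
  [[0.22, -0.035, 0, 0, 0.2], [0.22, -0.035, 0, 0, 0.2], [0, 0, -0.4, 0, 0.2], [0, 0, -0.4, 0, 0.2], [0, 0, -0.4, 0, 0.2], [0, 0, 0, 0, 0.2]],
])

```text
time_s: 16.25
position: [0.4799, -0.0398, 0.1343]
tcp_rot: [[0.988, -0.153, -0.002], [-0.153, -0.988, 0.001], [-0.002, -0.0, -1.0]]
force: [-0.3, -0.4, 0.0]
opening: 0.398
```

```bash
python3 st.py;python3 - <<'E'
from h import *
d=imaging.capture("side");cv2.imwrite("pics/z15.png",cv2.convertScaleAbs(crop(d["img"],240,80,340,180,6),alpha=2.2,beta=15))
E
```

```text
t 16.25 tcp [ 0.4799 -0.0398  0.1343] yaw -98.78 z [-0.002  0.001 -1.   ] stage [-69.    0.5 134.3] F [-0.3 -0.4  0. ] Fst [-0.3 -0.4  0. ] open 34.6 q6 80.7
```

View pics/z15.png

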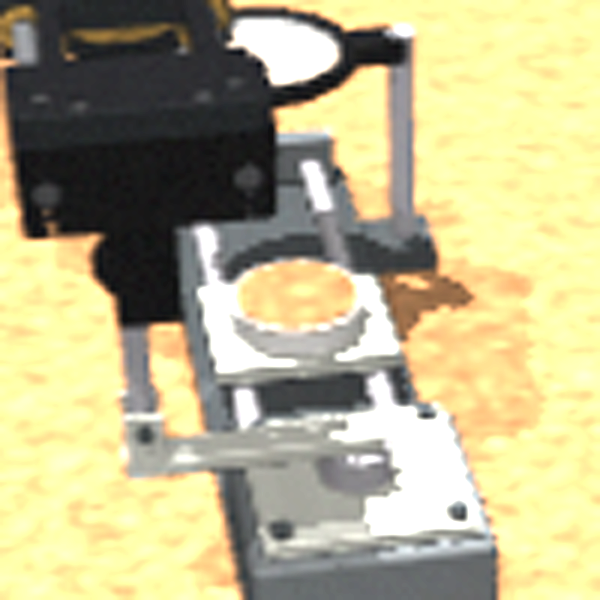

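```bash
python3 - <<'E'
from h import *
st=(.548,-.0505,np.radians(-8.9))
phi=np.r_[0:.85:10j,.95:1.68:8j];R=np.r_[np.linspace(.074,.077,10),np.full(8,.077)]
P=np.array([w(st,(-r*np.cos(f),-r*np.sin(f),0))[0] for f,r in zip(phi,R)])
P=np.vstack([[.4799,-.0398,0],P]);print(P.round(4).tolist())
print((np.diff(P,axis=0)[:,:2]/.03).round(3).tolist());print(np.diff(np.r_[0,phi]).round(3))
E
```

```text
[[0.4799, -0.0398, 0.0], [0.4749, -0.0391, 0.0], [0.4738, -0.046, 0.0], [0.4734, -0.053, 0.0], [0.4736, -0.0601, 0.0], [0.4745, -0.0671, 0.0], [0.4761, -0.0741, 0.0], [0.4783, -0.0809, 0.0], [0.4812, -0.0875, 0.0], [0.4847, -0.0938, 0.0], [0.4888, -0.0998, 0.0], [0.4941, -0.1054, 0.0], [0.5001, -0.1108, 0.0], [0.5066, -0.1154, 0.0], [0.5136, -0.1194, 0.0], [0.5209, -0.1226, 0.0], [0.5286, -0.125, 0.0], [0.5365, -0.1266, 0.0], [0.5444, -0.1274, 0.0]]
[[-0.167, 0.025], [-0.036, -0.231], [-0.014, -0.234], [0.008, -0.236], [0.03, -0.235], [0.053, -0.232], [0.075, -0.227], [0.096, -0.22], [0.117, -0.211], [0.137, -0.2], [0.174, -0.189], [0.2, -0.177], [0.218, -0.155], [0.233, -0.132], [0.245, -0.107], [0.255, -0.081], [0.262, -0.054], [0.266, -0.026]]
[0.    0.094 0.094 0.094 0.094 0.094 0.094 0.094 0.094 0.094 0.1   0.104
 0.104 0.104 0.104 0.104 0.104 0.104]
```

Emit:
send_rows([
  [[-0.167, 0.025, 0, 0, 0.2], [-0.036, -0.231, 0, 0.94, 0.2], [-0.014, -0.234, 0, 0.94, 0.2], [0.008, -0.236, 0, 0.94, 0.2], [0.03, -0.235, 0, 0.94, 0.2], [0, 0, 0, 0, 0.2]],
])

```text
time_s: 16.9
position: [0.4747, -0.0675, 0.1362]
tcp_rot: [[0.975, 0.22, 0.001], [0.22, -0.975, -0.0], [0.001, 0.0, -1.0]]
force: [0.0, 0.1, 0.0]
opening: 0.401
```

```bash
python3 st.py;python3 - <<'E'
from h import *
d=imaging.capture("side");cv2.imwrite("pics/z16.png",cv2.convertScaleAbs(crop(d["img"],240,80,340,180,6),alpha=2.2,beta=15))
E
```

```text
t 16.9 tcp [ 0.4747 -0.0675  0.1362] yaw -77.28 z [ 0.001 -0.    -1.   ] stage [-69.9 -27.7 136.2] F [0.  0.1 0. ] Fst [0.  0.1 0. ] open 34.9 q6 55.8
```

View pics/z16.png

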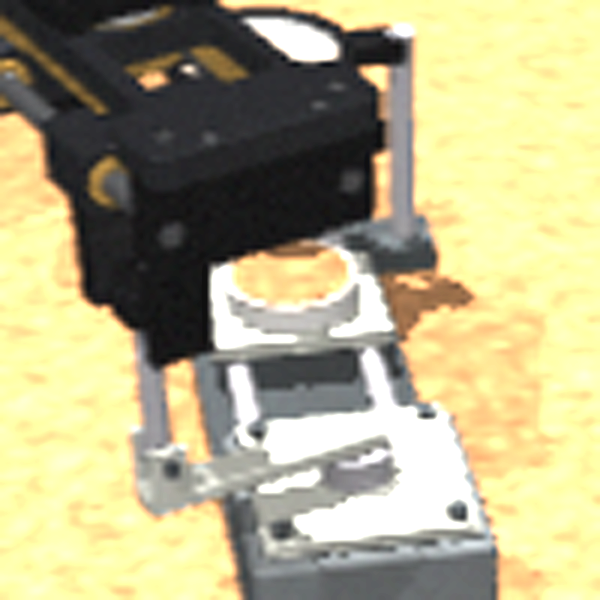

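The crank arm is turning, the rod is still vertical and the dish has moved. Continuing.

Emit:
send_rows([
  [[0.053, -0.232, 0, 0.94, 0.2], [0.075, -0.227, 0, 0.94, 0.2], [0.096, -0.22, 0, 0.94, 0.2], [0.117, -0.211, 0, 0.94, 0.2], [0.137, -0.2, 0, 0.94, 0.2], [0.174, -0.189, 0, 1, 0.2], [0.2, -0.177, 0, 1, 0.2], [0.218, -0.155, 0, 1, 0.2], [0.233, -0.132, 0, 1, 0.2], [0, 0, 0, 0, 0.2]],
])

```text
time_s: 17.95
position: [0.5137, -0.1196, 0.1359]
tcp_rot: [[0.461, 0.887, -0.0], [0.887, -0.461, -0.001], [-0.001, 0.0, -1.0]]
force: [-0.2, 0.4, 0.2]
opening: 0.4
```

```bash
python3 st.py;python3 - <<'E'
from h import *
d=imaging.capture("side");cv2.imwrite("pics/z17.png",cv2.convertScaleAbs(crop(d["img"],240,80,340,180,6),alpha=2.2,beta=15))
E
```

```text
t 17.95 tcp [ 0.5137 -0.1196  0.1359] yaw -27.47 z [-0.    -0.001 -1.   ] stage [-23.3 -73.  135.9] F [-0.2  0.4  0.2] Fst [-0.2  0.4  0.2] open 34.8 q6 2.3
```

View pics/z17.png

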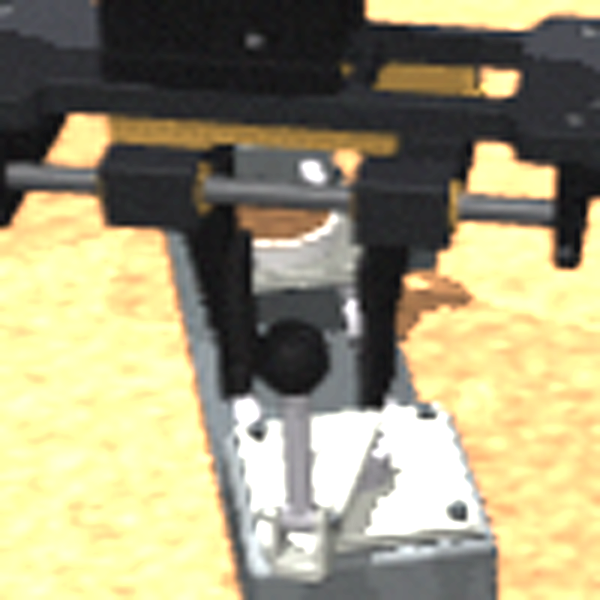

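The ball is between the fingers and touching the trailing (left) one, with the rod upright. I'll finish the arc with a bit more outward bias.

Emit:
send_rows([
  [[0.24, -0.137, 0, 1, 0.2], [0.25, -0.11, 0, 1, 0.2], [0.255, -0.08, 0, 1, 0.2], [0.26, -0.05, 0, 0.5, 0.2], [0, 0, 0, 0, 0.2]],
])

```text
time_s: 18.5
position: [0.5439, -0.1304, 0.1356]
tcp_rot: [[0.13, 0.992, 0.0], [0.992, -0.13, 0.0], [0.0, 0.0, -1.0]]
force: [-0.7, 0.3, -0.2]
opening: 0.401
```

```bash
python3 st.py;python3 - <<'E'
from h import *
d=imaging.capture("side");cv2.imwrite("pics/z18.png",cv2.convertScaleAbs(crop(d["img"],240,80,340,180,6),alpha=2.2,beta=15))
E
```

```text
t 18.5 tcp [ 0.5439 -0.1304  0.1356] yaw -7.47 z [ 0.  0. -1.] stage [  8.3 -79.1 135.6] F [-0.7  0.3 -0.2] Fst [-0.8  0.2 -0.2] open 34.9 q6 -17.5
```

View pics/z18.png

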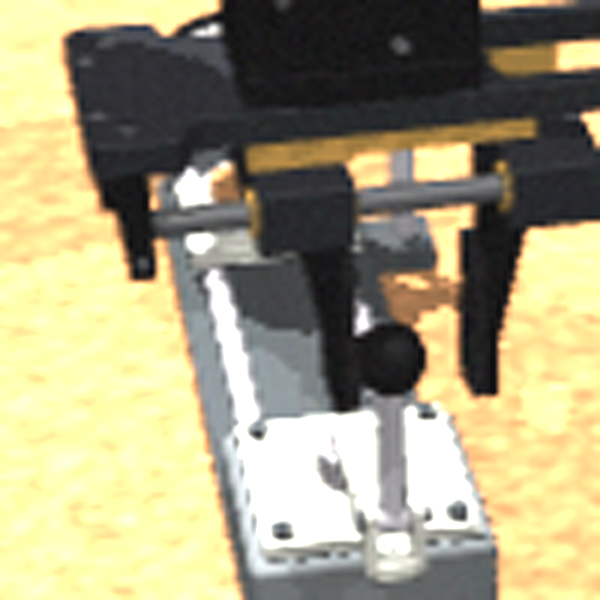

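Emit:
send_rows([
  [[0.15, -0.02, 0, 0.5, 0.2], [0.1, -0.015, 0, 0, 0.2], [0, 0, 0, 0, 0.2]],
])

```text
time_s: 18.85
position: [0.5459, -0.1301, 0.1352]
tcp_rot: [[0.079, 0.997, -0.011], [0.997, -0.079, 0.003], [0.002, -0.011, -1.0]]
force: [-8.3, 1.6, 5.9]
opening: 0.4
```

```bash
python3 st.py
```

```text
t 18.85 tcp [ 0.5459 -0.1301  0.1352] yaw -4.54 z [-0.011  0.003 -1.   ] stage [ 10.2 -78.5 135.2] F [-8.3  1.6  5.9] Fst [-8.5  0.3  5.9] open 34.8 q6 -20.1
```

Emit:
send_rows([
  [[0.1, -0.015, 0, 0, 0.2], [0, 0, 0, 0, 0.2]],
])

```text
time_s: 19.05
position: [0.5462, -0.13, 0.135]
tcp_rot: [[0.079, 0.997, -0.017], [0.997, -0.079, 0.004], [0.003, -0.017, -1.0]]
force: [-13.3, 0.9, 9.2]
opening: 0.403
```

```bash
python3 st.py;python3 - <<'E'
from h import *
d=imaging.capture("side");cv2.imwrite("pics/z19.png",cv2.convertScaleAbs(crop(d["img"],240,80,340,180,6),alpha=2.2,beta=15))
E
```

```text
t 19.05 tcp [ 0.5462 -0.13    0.135 ] yaw -4.51 z [-0.017  0.004 -1.   ] stage [ 10.5 -78.3 135. ] F [-13.3   0.9   9.2] Fst [-13.3  -1.2   9.2] open 35.1 q6 -20.0
```

View pics/z19.png

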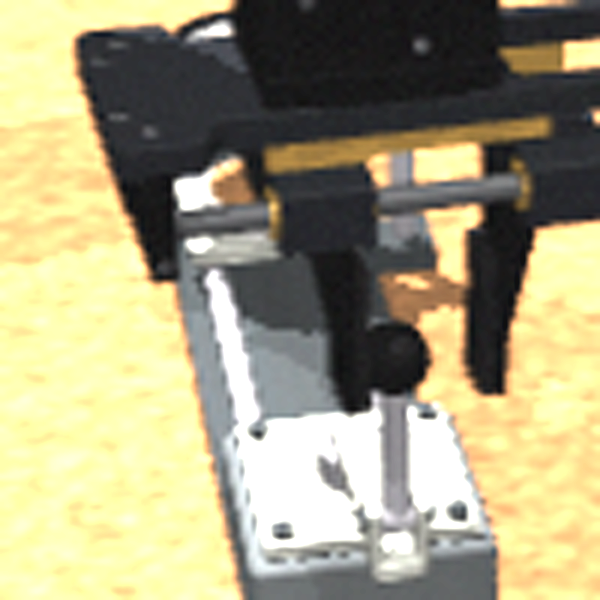

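Force rises to 13 N with no motion, so the crank is at its stop. I'll centre the cage, lift away and check.

Emit:
send_rows([
  [[-0.18, 0.03, 0, 0, 0.2], [-0.18, 0.03, 0, 0, 0.1], [0, 0, 0.4, 0, 0], [0, 0, 0.6, 0, 0], [0, 0, 0.6, 0, 0], [0, 0.9, 0.5, 0, 0], [0, 0.9, 0.5, 0, 0], [0, 0.9, 0.5, 0, 0], [0, 0, 0, 0, 0]],
])

```text
time_s: 20.0
position: [0.5454, -0.0471, 0.232]
tcp_rot: [[0.076, 0.997, 0.007], [0.997, -0.076, -0.001], [-0.0, 0.007, -1.0]]
force: [-0.5, -0.1, -0.3]
opening: 0.505
```

```bash
python3 st.py;python3 - <<'E'
from h import *
d=imaging.capture("side");cv2.imwrite("pics/z20.png",cv2.convertScaleAbs(crop(d["img"],240,80,340,180,6),alpha=2.2,beta=15))
t=imaging.capture("top");cv2.imwrite("pics/z20t.png",cv2.convertScaleAbs(crop(t["img"],90,110,290,230,4),alpha=1.6,beta=15))
st=(.549,-.0505,np.radians(-8.9))
for c in(1.5,1.6):
 for a in (1.2,1.4,1.571):
  print(c,a,((proj(d,w(st,stagept(c,a)))-[240,80])*6).round(),((proj(t,w(st,stagept(c,a)))-[90,110])*4).round())
 h=np.array([-.075*np.cos(c),-.075*np.sin(c),.094]);print("pin",((proj(d,w(st,h))-[240,80])*6).round(),((proj(t,w(st,h))-[90,110])*4).round())
E
```

```text
t 20.0 tcp [ 0.5454 -0.0471  0.232 ] yaw -4.33 z [ 0.007 -0.001 -1.   ] stage [ -3.2   3.4 232. ] F [-0.5 -0.1 -0.3] Fst [-0.5 -0.2 -0.3] open 43.9 q6 -12.4
1.5 1.2 [[359. 332.]] [[649. 271.]]
1.5 1.4 [[363. 343.]] [[671. 276.]]
1.5 1.571 [[366. 359.]] [[691. 281.]]
pin [[370. 517.]] [[707. 296.]]
1.6 1.2 [[375. 331.]] [[651. 261.]]
1.6 1.4 [[383. 341.]] [[674. 264.]]
1.6 1.571 [[389. 357.]] [[694. 267.]]
pin [[392. 515.]] [[710. 282.]]
```

View pics/z20.png

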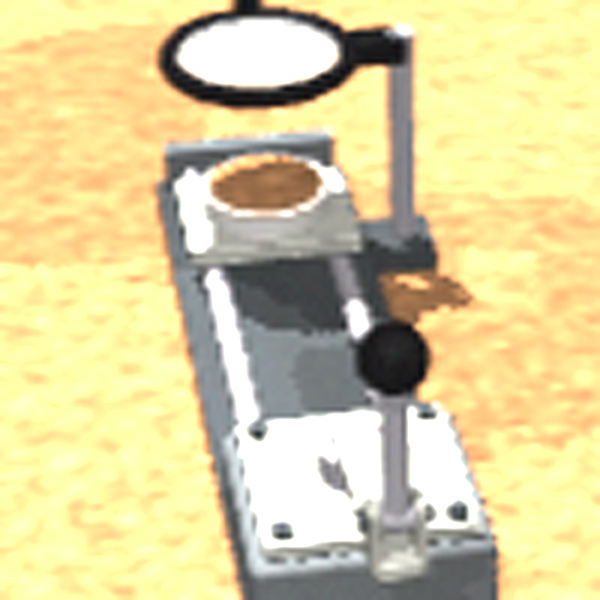

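View pics/z20t.png

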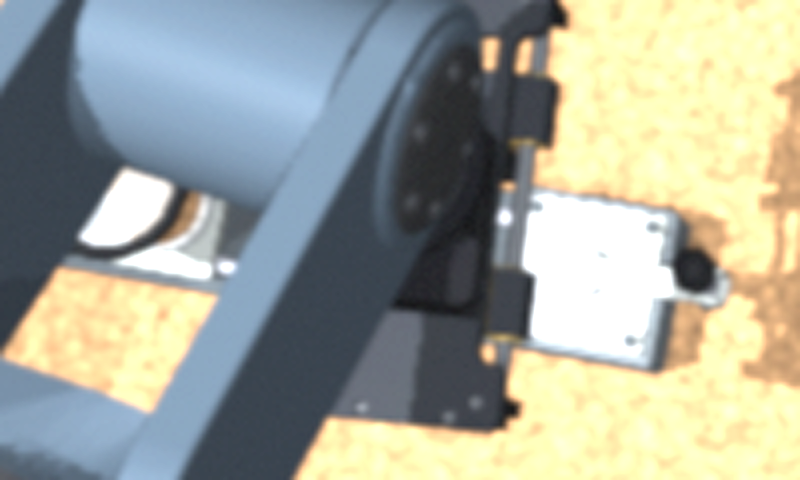

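The side view has the ball at (393,357) and the top view at (694,270). Those match the model for crank 1.6 and handle 1.57 to about 1 px, and the dish is under the lens. As a last check I'll push gently outward on the ball to be sure it rests on its upright stop.

Emit:
send_rows([
  [[-0.04, -0.65, 0, 0, 1], [-0.04, -0.65, 0, 0, 1], [0, 0, -0.3, 0, 1], [0, 0, -0.7, 0, 1], [0, 0, -0.8, 0, 1], [0, 0, -0.8, 0, 1], [0, 0, -0.7, 0, 1], [0, 0, 0, 0, 1]],
])

```text
time_s: 20.9
position: [0.5383, -0.0877, 0.1261]
tcp_rot: [[0.079, 0.997, -0.007], [0.997, -0.079, 0.003], [0.002, -0.008, -1.0]]
force: [-1.2, -0.3, -0.5]
opening: 0.008
```

```bash
python3 st.py
```

```text
t 20.9 tcp [ 0.5383 -0.0877  0.1261] yaw -4.54 z [-0.007  0.003 -1.   ] stage [ -3.9 -37.8 126.1] F [-1.2 -0.3 -0.5] Fst [-1.1 -0.5 -0.5] open 0.7 q6 -16.5
```

Emit:
send_rows([
  [[0.15, -0.1, 0.1, 0, 1], [0, -0.15, 0, 0, 1], [-0.01, -0.12, 0, 0, 1], [-0.01, -0.08, 0, 0, 1], [0, 0, 0, 0, 1]],
])

```text
time_s: 21.4
position: [0.5452, -0.1024, 0.1334]
tcp_rot: [[0.079, 0.997, 0.001], [0.997, -0.079, -0.0], [-0.0, 0.001, -1.0]]
force: [0.0, -0.3, 1.1]
opening: 0.006
```

```bash
python3 st.py
```

```text
t 21.4 tcp [ 0.5452 -0.1024  0.1334] yaw -4.51 z [ 0.001 -0.    -1.   ] stage [  5.2 -51.2 133.4] F [ 0.  -0.3  1.1] Fst [ 0.1 -0.3  1.1] open 0.5 q6 -17.7
```

Emit:
send_rows([
  [[-0.02, -0.08, 0, 0, 1], [0, 0, 0, 0, 1]],
])

```text
time_s: 21.6
position: [0.5448, -0.1033, 0.1331]
tcp_rot: [[0.079, 0.997, 0.002], [0.997, -0.079, 0.002], [0.002, 0.001, -1.0]]
force: [1.8, 3.9, 2.2]
opening: 0.004
```

Emit:
send_rows([
  [[-0.01, -0.08, 0, 0, 1], [0, 0, 0, 0, 1]],
])

```text
time_s: 21.8
position: [0.5447, -0.1038, 0.1331]
tcp_rot: [[0.08, 0.997, 0.002], [0.997, -0.08, 0.005], [0.006, 0.001, -1.0]]
force: [3.0, 9.9, 2.2]
opening: 0.004
```

```bash
python3 st.py
```

```text
t 21.8 tcp [ 0.5447 -0.1038  0.1331] yaw -4.59 z [ 0.002  0.005 -1.   ] stage [  4.9 -52.6 133.1] F [3.  9.9 2.2] Fst [ 1.4 10.3  2.2] open 0.3 q6 -18.2
```

It meets the stop straight away: 10 N with under 1 mm of travel. Now I'll retreat inward, then up.

Emit:
send_rows([
  [[0, 0.4, 0, 0, 1], [0, 0.2, 0.3, 0, 1], [0, 0, 0.8, 0, 1], [0, 0, 0.9, 0, 1], [0, 0, 0.9, 0, 1], [-0.3, 0.5, 0.6, 0, 1], [-0.3, 0.5, 0, 0, 1], [-0.3, 0.5, 0, 0, 1], [0, 0, 0, 0, 1]],
])

```text
time_s: 22.7
position: [0.5139, -0.0411, 0.2364]
tcp_rot: [[0.075, 0.997, -0.005], [0.997, -0.075, 0.002], [0.001, -0.005, -1.0]]
force: [0.6, -0.9, -0.3]
opening: 0.003
```

```bash
python3 st.py;python3 - <<'E'
from h import *
d=imaging.capture("side");cv2.imwrite("pics/z21.png",cv2.convertScaleAbs(crop(d["img"],240,80,340,180,6),alpha=2.2,beta=15))
t=imaging.capture("top");cv2.imwrite("pics/z21t.png",cv2.convertScaleAbs(crop(t["img"],90,110,290,230,4),alpha=1.6,beta=15))
E
```

```text
t 22.7 tcp [ 0.5139 -0.0411  0.2364] yaw -4.33 z [-0.005  0.002 -1.   ] stage [-35.3   4.5 236.4] F [ 0.6 -0.9 -0.3] Fst [ 0.7 -0.8 -0.3] open 0.3 q6 -12.7
```

View pics/z21.png

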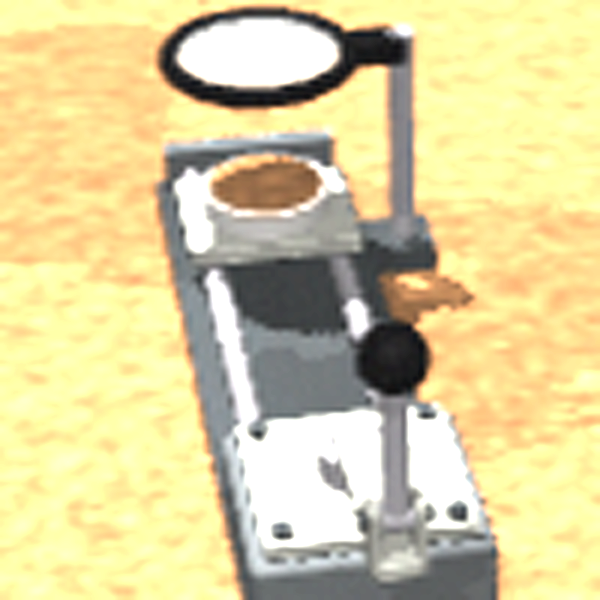

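View pics/z21t.png

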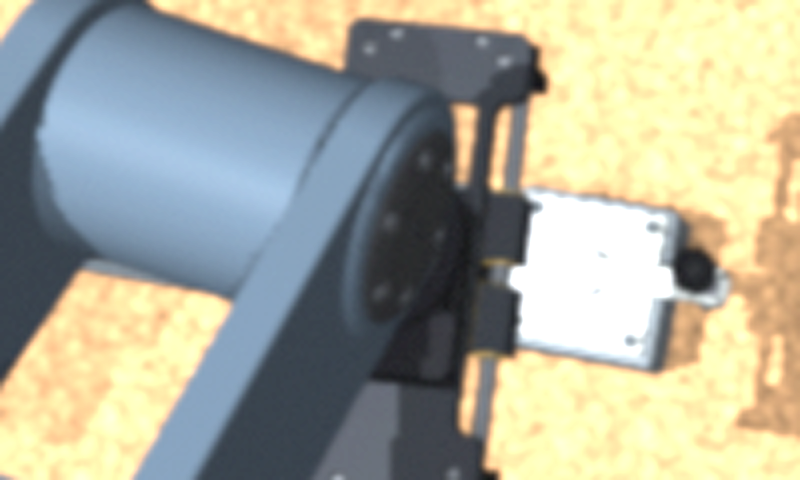

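The ball is unchanged at (393,357) in the side view and (694,270) in the top view. The dish is under the lens, the arm is clear and the handwheel was never approached. Handing in.

```bash
python3 -c "
from rig import bot;print(bot.hand_in())"
```

```text
the job is handed in; nothing more can be done
None
```

The handle is standing upright at its stop, the crank is at its counter-clockwise stop with the dish under the lens, and the job is handed in at about 23 s.

**What I did:** I swung the handle most of the way up by gripping the ball. I finished by pushing the ball outward until the force rose against the stop. Only then did I crank, with the fingers loosely around the ball, until the force rose to 13 N at the crank stop. A last outward push on the ball met the upright stop at once (10 N, under 1 mm of travel). After that I let go and moved the arm away.

**Last checks:** both cameras put the ball within about 1 px of where it should be for crank 1.6 and handle 1.57. The two views taken before and after the last push match. The arm reads no contact force. The handwheel was never approached, but I took no closing picture of it.

**What went wrong or disagreed:**
- **Height:** the fingertips were about 25–27 mm higher than the reported tool height implied. My first grip closed above the ball without touching it, and I corrected for this from the pictures and contact forces. I did not find the cause.
- **Slip:** the ball slid out of the pads at about 1.3 rad, just short of upright. In the pictures the crank was still at 0 then.
- **Side camera:** it disagreed with the top camera by 1–2 px on the stage pose.

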